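# Set up the two-post press jig

## Task

Set up the two-post jig on the bench: take the two steel posts off their rest and stand the thick one upright in the wide cup and the thin one upright in the narrow cup, each fully home, and slide the metal sleeve (the short tube, not the solid black specimen) over the thick post until it sits flat on the rim of the wide cup. Leave the other things on the bench where they are.

Things in the scene. Friction and masses are not known exactly. Their poses are not given: they have to be found in the camera images.
- jig: Fixed jig: dark steel plate 80 x 170 x 12 mm (x, y, z) with two upright bright steel cups 38 mm tall on it, 100 mm apart along its y axis, their rims 50 mm above the bench. Origin at the centre of the plate's underside, z up. Both cups have their floor 12 mm above the bench (bore depth 38 mm). May stand left or right, and turned.
- wide_cup (a point): Centre of the mouth of the wide cup (at +y of the jig's origin), at rim height, 50 mm above the bench. Bore diameter 19 mm, outer diameter 36 mm.
- narrow_cup (a point): Centre of the mouth of the narrow cup (at -y of the jig's origin), at rim height, 50 mm above the bench. Bore diameter 14 mm, outer diameter 28 mm.
- rest: Fixed grey rest: foot plate 110 x 100 x 8 mm (x, y, z) with two bars along x, 8 mm thick, tops 44 mm above the bench, centred 42 mm either side of the origin in y (76 mm clear between them for fingers). The posts lie along y across the bars, at x = -35 and +35 mm, between stops 6 mm high. Origin at the centre of the underside. May stand left or right, and turned.
- thick_post: Loose round steel post, diameter 16 mm, length 115 mm, both ends alike with 2 mm chamfers, about 0.18 kg. Origin at its middle, own y axis along its length. Starts lying across the rest, axis 52 mm above the bench, in either slot. Either end may go down.
- thin_post: Loose round steel post, diameter 11 mm, length 130 mm, both ends alike with 2 mm chamfers, about 0.1 kg. Origin at its middle, own y axis along its length. Starts lying across the rest, axis 49.5 mm above the bench, in the other slot. Either end may go down.
- sleeve: Loose aluminium tube, outer diameter 40 mm, bore 21 mm right through, height 40 mm, 0.1 kg. Origin at its centre, z along the bore. Starts standing on the bench in one of three spots in the middle, the jar and specimen in the others. Either end may go down.
- specimen: Bystander: loose solid black resin disc, diameter 38 mm, height 30 mm, no bore. Origin at the centre of its underside.
- jar: Bystander: loose small amber jar, diameter 48 mm, height 70 mm. Origin at the centre of its underside.
- bottle: Bystander: loose white bottle, diameter 60 mm, height 150 mm, farther back. Origin at the centre of its underside.
- dish: Bystander: loose flat glass dish, diameter 84 mm, height 18 mm, close to the robot. Origin at the centre of its underside.
- brush: Bystander: loose brush, 170 mm long, lying on the bench far left. Its length is its own x axis.
- spatula: Bystander: loose spatula, 200 mm long, lying on the bench far right. Its length is its own x axis.

How it is judged:
By the outcome, as a careful person would: the job done as asked, in the order asked, and still so for the second after the job is handed in, with the robot touching nothing.
It also fails if it takes over 72 s, if anything falls off the work surface, if the arm or the gripper's body presses on something with over 40 N, if the wrist force passes 120 N, or if a joint passes its speed limit or range.

## Robot

A 7-joint arm with a two-finger parallel gripper is mounted at the origin on the work surface. World frame = base frame: x ahead of the robot, y to its left, z up, the work surface at z = 0. Lengths are in m, angles in rad, forces in N, time in s.
With the tool pointing down it reaches from about 0.35 to 0.9 m from the base axis. Payload 7.2 kg.
Tool frame: the origin (TCP) lies on the mounting face of the last link; the fingertips stand 173 mm ahead of it and the grasp point (between the pads) lies 155 mm ahead of it; z points along the fingers, y is the line along which they close (so a half turn about z gives the same grasp; the last joint's range is limited). The gripper opens to 85 mm and grips with 20 to 120 N. Pads are 22 mm wide; open, the fingers measure 114 mm over their backs; the gripper's body (76 mm by 85 mm) begins 54 mm behind the grasp point. The pads swing forward as they close: fully open they stand 13 mm farther back than shut.
Start: joints at [1.166, 0.411, -0.013, 1.596, 0.006, 1.134, -0.082], TCP at [0.207, -0.59, 0.405] pointing down, gripper open.
Joint ranges: [-2.95, 2.95], [-0.29, 1.99], [-1.47, 1.44], [0.14, 2.54], [-1.03, 4.17], [0.13, 1.85], [-2.86, 2.86]. Speed limits (rad/s): [2.39, 2.39, 3.01, 3.01, 3.14, 3.14, 3.14].

## Interface

Orientations are given as a unit quaternion [x, y, z, w].
In Python, from station import telemetry, capture, order gives the robot as it stands.
- The arm moves only by the tool send_rows, never from a script. Its argument "deltas" is a list of rows, each a list of 3 entries, a list of its own where there are three numbers: the closure, from -1 (fully open) to 1 (shut), then the shift along the tool's x, y, z scaled (see below), then the turn about the tool's z scaled (see below). A call has 1 to 20 rows; each row shifts and turns the commanded pose from where the row before left it, along the tool's axes as they then stand; what a row does not reach is not made up. The controller multiplies each number of a shift by 40 mm and each number of a turn by 10 degrees. A row lasts 1/8 s, in which the tool goes at most 62.5 mm and 10.7 degrees, less where a joint would pass 70% of its speed; a pose out of reach is approached as far as the arm can. A call with a number of a shift or a turn outside -1 to 1 is refused whole. A call with a gripper value outside its range is refused whole. The fingers move at their own pace and stop on an object; "force" is the grip in N (left out, the last holds). Time passes only in rows, so rows that do not move let the fingers close. It gives the time, the measured TCP pose, the force, the opening and the grip force at its end, in the units of the state.
- telemetry.observe(): the state, without advancing time (a new reading comes with each control period).
- capture(name): name is "side" or "top" or "wrist"; returns a dict with "pixels" (384x512x3 uint8, red, green, blue), "camera_matrix" (3x3 intrinsics, pixels), "D" ([k1, k2, p1, p2, k3] as OpenCV has them; the pictures are not rectified), "rvec" (rotation vector, rad) and "tvec" (3), from world to camera coordinates, as OpenCV has them; the wrist camera has in their place "tool_from_camera" (4x4, takes a point from camera to tool coordinates, whose origin is the TCP and whose axes are the flange's). Camera axes: x right, y down, z forward; pixel columns grow to the right and rows downward; lengths in m; the calibration is good to about 2 mm. A picture is of the moment at which its call begins: read the wrist's pose just before it. There is no depth.
- order.close_job(): hands the job in; it is judged then, once.
The state is a dict: "clock": time; "joints": joint angles; "joint_velocities": joint speeds; "joint_torque": joint torques, N m; "tool_pos": TCP position; "tcp_rot": TCP orientation; "force": force on the tool from outside, world axes, zero at the start; "ft_torque": the same for the moment, N m; "gripper_width": opening from 0.0 (shut) to 1.0 (fully open); "grasp_force": force on a finger pad.
Only numpy, scipy, OpenCV 4.12 (cv2) and the standard library are available. Lean on these libraries where they do the work, as an engineer would, in place of code of your own. Each camera call takes 0.05 s, during which the arm holds its last target. There are 200 camera calls.

## Working session

There is one attempt and no reset: what is moved stays moved. The work goes in short steps, Python scripts to look and compute and a tool call to move; the robot and the scene stay as the last step left them, time stands still between calls to the robot, and variables do not carry over. Pictures are saved under pics/ and viewed, at most 10 in all, crops included, and the job is handed in when it is done.

Besides the shell and the picture viewer there is one more tool, called after "Emit:" as name(argument=value, ...), one argument or row to a line, values as JSON. send_rows: Moves the arm, as the interface text tells. Its arguments: {"type":"object","properties":{"deltas":{"type":"array"},"force":{"type":"number"}},"required":["deltas"]}

```bash
ls; mkdir -p pics; cat > h.py <<'E'
import numpy as np, cv2
from station import telemetry, capture, order
from scipy.spatial.transform import Rotation as R
def snap(name,fn):
    s=telemetry.observe(); c=capture(name)
    c['K']=np.array(c['camera_matrix'],float); c['D']=np.array(c['D'],float)
    if name=='wrist':
        T=np.eye(4); T[:3,:3]=R.from_quat(s['tcp_rot']).as_matrix(); T[:3,3]=s['tool_pos']
        M=T@np.array(c['tool_from_camera'])
        c['Rwc']=M[:3,:3]; c['o']=M[:3,3]
    else:
        r=cv2.Rodrigues(np.array(c['rvec'],float))[0]; c['Rwc']=r.T; c['o']=-r.T@np.array(c['tvec'],float).ravel()
    cv2.imwrite('pics/'+fn,cv2.cvtColor(np.asarray(c['pixels']),cv2.COLOR_RGB2BGR)); np.save('pics/'+fn[:-4]+'.npy',{k:c[k] for k in('K','D','Rwc','o','pixels')},allow_pickle=True)
    return c
def load(fn): return np.load('pics/'+fn+'.npy',allow_pickle=True).item()
def ray(c,uv):
    p=cv2.undistortPoints(np.array(uv,float).reshape(-1,1,2),c['K'],c['D']).reshape(-1,2)
    d=np.c_[p,np.ones(len(p))]@c['Rwc'].T
    return d/np.linalg.norm(d,axis=1)[:,None]
def onz(c,uv,z):
    d=ray(c,uv); return c['o']+d*((z-c['o'][2])/d[:,2])[:,None]
def tri(cs,uvs):
    A=np.zeros((3,3));b=np.zeros(3);L=[]
    for c,uv in zip(cs,uvs):
        d=ray(c,[uv])[0];P=np.eye(3)-np.outer(d,d);A+=P;b+=P@c['o'];L.append((P,c['o']))
    x=np.linalg.solve(A,b); return x,[np.linalg.norm(P@(x-o)) for P,o in L]
def proj(c,X):
    X=np.atleast_2d(np.array(X,float)); r=c['Rwc'].T
    return cv2.projectPoints(X,cv2.Rodrigues(r)[0],-r@c['o'],c['K'],c['D'])[0].reshape(-1,2)
E
python3 - <<'E'
from h import *
np.set_printoptions(precision=4,suppress=True)
s=telemetry.observe(); print({k:np.round(v,4) for k,v in s.items()})
for n in('top','side'):
    c=snap(n,n+'0.png'); print(n,c['K'].tolist(),c['D'],c['o'],c['Rwc'])
c=snap('wrist','wrist0.png');print(c['tool_from_camera'])
E
```

```text
pics
{'clock': np.float64(0.0), 'joints': array([ 1.1658,  0.4119, -0.0127,  1.5971,  0.0056,  1.1343, -0.0822]), 'joint_velocities': array([ 0.0004, -0.0006,  0.0011, -0.0021,  0.0008,  0.0012, -0.001 ]), 'joint_torque': array([  0.0007, -60.0623,   0.6825, -29.941 ,   0.0137,   0.0107,
         0.    ]), 'tool_pos': array([ 0.2064, -0.5897,  0.4038]), 'tcp_rot': array([ 0.9859,  0.1676, -0.0002, -0.0008]), 'force': array([-0.9561, -0.4329,  0.1523]), 'ft_torque': array([ 0.0199, -0.0231, -0.0194]), 'grasp_force': np.float64(0.0), 'gripper_width': np.float64(1.004)}
top [[391.1339966504694, 0.0, 252.22369898256463], [0.0, 391.1339966504694, 191.59938002109226], [0.0, 0.0, 1.0]] [-0.0616  0.      0.      0.      0.    ] [ 0.4679 -0.064   1.1221] [[-0.0174 -0.9963  0.0837]
 [-0.9997  0.0186  0.0141]
 [-0.0156 -0.0834 -0.9964]]
side [[358.1386628552876, 0.0, 253.63425897526017], [0.0, 358.1386628552876, 192.23017392131032], [0.0, 0.0, 1.0]] [-0.0328  0.      0.      0.      0.    ] [0.1416 0.5531 0.599 ] [[-0.7966 -0.3542  0.4898]
 [-0.6043  0.446  -0.6602]
 [ 0.0154 -0.822  -0.5693]]
[[ 0.0003 -0.9609 -0.2768  0.0697]
 [ 1.      0.0001  0.0007 -0.0005]
 [-0.0006 -0.2768  0.9609  0.0315]
 [ 0.      0.      0.      1.    ]]
```

View pics/top0.png

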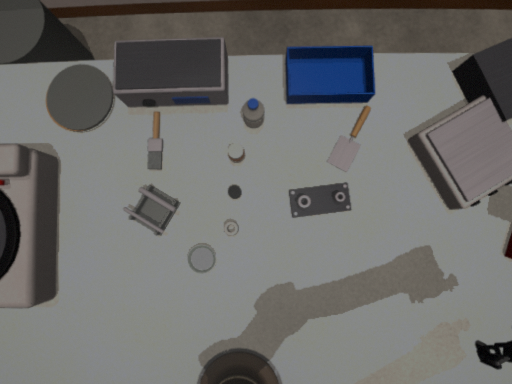

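View pics/side0.png

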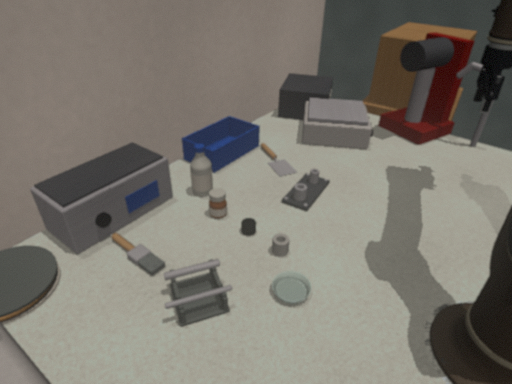

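The top view shows the rest at about (153,209), turned. The sleeve is at (231,228), the specimen at (234,191), and the jar at (236,152). The jig's wide cup is at (305,201) and its narrow cup at (340,197). The side view agrees: rest (198,290), sleeve (281,245), wide cup (300,192).

```bash
python3 - <<'E'
from h import *
np.set_printoptions(precision=4,suppress=True)
c=load('top0');s=load('side0')
for n,uv,z in[('rest',(153,209),.03),('wide',(304.5,201.5),.05),('narrow',(340,197),.05),('sleeve',(231,228),.04),('spec',(234,191),.03),('jar',(236,152),.07),('dish',(202,258),.018)]: print(n,onz(c,[uv],z)[0])
print(tri([c,s],[(304.5,201.5),(300,186)]),tri([c,s],[(231,227),(281,238)]))
im=cv2.imread('pics/top0.png')[170:250,110:195]; a=cv2.resize(im,None,fx=5,fy=5,interpolation=cv2.INTER_CUBIC)
im=cv2.imread('pics/side0.png')[250:330,155:240]; b=cv2.resize(im,None,fx=4.2,fy=5,interpolation=cv2.INTER_CUBIC)
cv2.imwrite('pics/rest0.png',np.hstack([a,b[:400]]))
E
```

```text
rest [0.5157 0.2316 0.03  ]
wide [ 0.528  -0.1917  0.05  ]
narrow [ 0.5386 -0.2896  0.05  ]
sleeve [0.4591 0.0116 0.04  ]
spec [0.5623 0.0026 0.03  ]
jar [ 0.6654 -0.0067  0.07  ]
dish [0.3763 0.0958 0.018 ]
(array([ 0.5303, -0.1907,  0.0487]), [np.float64(0.0024682708406091026), np.float64(0.0024682708406091125)]) (array([0.4617, 0.0117, 0.0376]), [np.float64(0.00021411108261680027), np.float64(0.00021411108261691115)])
```

View pics/rest0.png

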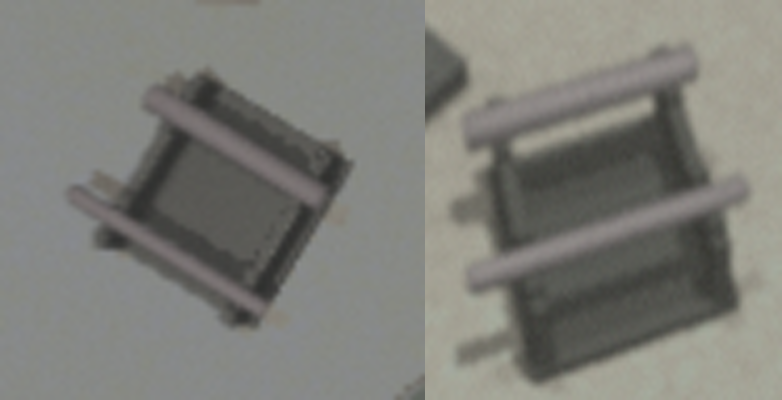

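Thick post is the far one: crop (150,97)-(320,195) in the top half. The thin post is the near one: (75,195)-(263,308). Both run along about 60° in the world. I'll move to the jig, then on to the rest, taking wrist views from nearer.

Emit:
send_rows(
  deltas=[
    [-1,[0.96,-0.5,0],0],
    [-1,[0.96,-0.5,0],0],
    [-1,[0.96,-0.5,0],0],
    [-1,[0.96,-0.5,0],0],
    [-1,[0.96,-0.5,0],0],
    [-1,[0.96,-0.5,0],0],
    [-1,[0.96,-0.5,0],0],
    [-1,[0.96,-0.5,0],0],
    [-1,[0.96,-0.5,0.0],0],
    [-1,[0.96,-0.5,0],0],
    [-1,[0.96,-0.5,0],0],
    [-1,[0,0,0],0],
    [-1,[0,0,0],0],
  ],
  force=20,
)

```text
clock: 1.78
tool_pos: [0.5322, -0.2431, 0.4043]
tcp_rot: [0.986, 0.168, -0.001, 0.0]
force: [-0.1, 0.1, 0.1]
gripper_width: 0.998
grasp_force: 0.0
```

```bash
python3 - <<'E'
from h import *
np.set_printoptions(precision=4,suppress=True)
s=telemetry.observe(); print(s['tool_pos'],s['joints'],s['clock'])
c=snap('wrist','wj1.png'); print(c['K'][0,0],onz(c,[(256,192)],0))
print(proj(c,[[.528,-.1917,.05],[.5386,-.2896,.05]]))
E
```

```text
[ 0.5322 -0.2431  0.4043] [ 0.5071  0.3551 -0.2107  1.686   0.0819  1.11   -0.9614] 1.775
328.01725533735726 [[ 0.4974 -0.2483  0.    ]]
[[211.5508 159.5261]
 [307.0405 181.3512]]
```

Emit:
send_rows(
  deltas=[
    [-1,[0.9,-0.96,0],-1],
    [-1,[0.65,-0.96,0],-1],
    [-1,[0.5,-0.96,0],-1],
    [-1,[0.3,-0.96,0],-1],
    [-1,[0.1,-0.96,0],0],
  ],
)

```text
clock: 2.45
tool_pos: [0.4957, -0.0483, 0.4046]
tcp_rot: [0.869, 0.496, 0.0, -0.0]
force: [0.2, -0.1, 0.2]
gripper_width: 1.003
grasp_force: 0.0
```

```bash
python3 - <<'E'
from h import *
np.set_printoptions(precision=4,suppress=True)
s=telemetry.observe(); print(s['tool_pos'],s['joints'],s['clock'],R.from_quat(s['tcp_rot']).as_matrix())
E
```

```text
[ 0.4957 -0.0483  0.4046] [ 0.3767  0.2285 -0.44    1.8744  0.1106  1.0623 -0.6411] 2.45 [[ 0.5089  0.8608  0.0001]
 [ 0.8608 -0.5089  0.0001]
 [ 0.0002  0.     -1.    ]]
```

View pics/wj1.png

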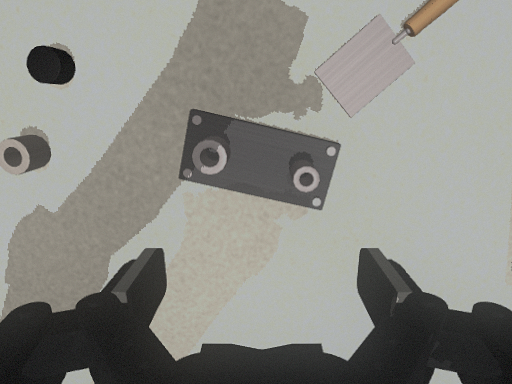

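The wrist view shows the wide cup mouth at (209,157) and the narrow one at (306,179). The sleeve is at (13,156) and the specimen at (45,64). These match the predictions.

Emit:
send_rows(
  deltas=[
    [-1,[0.9,-0.45,0],0],
    [-1,[0.9,-0.45,0],0],
    [-1,[0.9,-0.45,0],0],
    [-1,[0.9,-0.45,0],0],
    [-1,[0,0,0],0],
    [-1,[0,0,0],0],
  ],
)

```text
clock: 3.2
tool_pos: [0.5083, 0.1102, 0.4045]
tcp_rot: [0.87, 0.494, -0.0, 0.0]
force: [-0.3, -1.1, 0.2]
gripper_width: 1.003
grasp_force: 0.0
```

```bash
python3 - <<'E'
from h import *
c=snap('wrist','wr1.png')
E
```

Emit:
send_rows(
  deltas=[
    [-1,[0.9,-0.45,0],0],
    [-1,[0.9,-0.45,0],0],
    [-1,[0.9,-0.45,0],0],
    [-1,[0,0,0],0],
    [-1,[0,0,0],0],
  ],
)

```text
clock: 3.88
tool_pos: [0.5174, 0.2305, 0.4044]
tcp_rot: [0.87, 0.494, -0.0, 0.001]
force: [0.4, 0.2, 0.9]
gripper_width: 0.998
grasp_force: 0.0
```

```bash
python3 - <<'E'
from h import *
c=snap('wrist','wr2.png')
print(telemetry.observe()['tool_pos'])
a=cv2.imread('pics/wr1.png');b=cv2.imread('pics/wr2.png')
cv2.imwrite('pics/wrboth.png',np.vstack([a[:300],b[:300]]))
E
```

```text
[0.51741767 0.23021321 0.4044764 ]
```

View pics/wrboth.png

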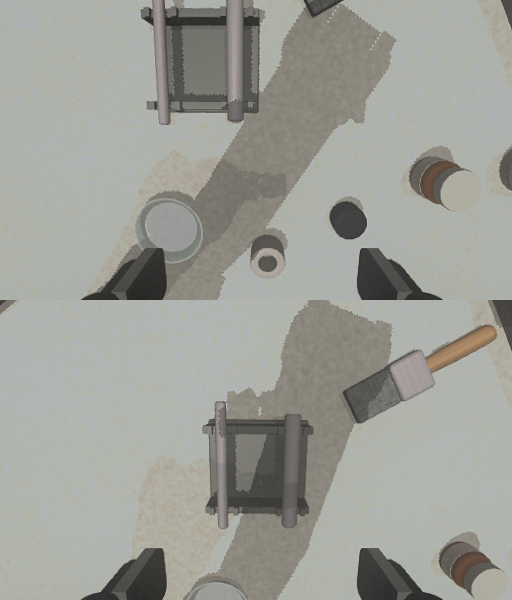

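wr2 (lower half) shows the thick post running from (293,114) to (290,228) and the thin one from (221,102) to (222,228). In wr1 their lower ends are at (235,122) and (164,124). The sleeve top is at (268,263).

```bash
python3 - <<'E'
from h import *
np.set_printoptions(precision=4,suppress=True)
a,b=load('wr1'),load('wr2')
g=lambda c:cv2.GaussianBlur(cv2.cvtColor(c['pixels'],cv2.COLOR_RGB2GRAY),(3,3),0).astype(float)
A,B=g(a),g(b)
def edges(I,r,c0,c1):
    p=np.diff(I[r-2:r+3,c0:c1].mean(0)); return c0+np.argmax(p)+.5,c0+np.argmin(p)+.5
for r in(135,150,170,190,200): print('wr2',r,'thin',edges(B,r,212,236),'thick',edges(B,r,275,310))
for r in(30,50,70,90): print('wr1',r,'thin',edges(A,r,150,175),'thick',edges(A,r,222,250))
# end rows: column profile
for n,I,col,r0,r1 in(('wr2 thick bot',B,290,215,240),('wr2 thick top',B,293,105,122),('wr2 thin top',B,221,94,110),('wr2 thin bot',B,222,215,240),('wr1 thick bot',A,235,110,135),('wr1 thin bot',A,164,112,135)):
    p=np.diff(I[r0:r1,col-2:col+3].mean(1)); print(n,r0+np.argmax(abs(p))+.5, np.round(I[r0:r1,col-2:col+3].mean(1)).astype(int))
for n,p,q in(('thick',(235,121),(290,227)),('thin',(164,123.5),(222,227.5))): print(n,tri([a,b],[p,q]))
for n,t,bo in(('thick',(293,114),(290,227)),('thin',(221,102),(222,227.5))):
    P=onz(b,[t,bo],.052); d=P[0]-P[1]; print(n,P,np.linalg.norm(d),np.degrees(np.arctan2(d[1],d[0])),P.mean(0))
j=load('wj1')
for n,x,y in(('wide',(209,157),(304.5,201.5)),('narrow',(305.5,179.5),(340,197))): print(n,tri([j,load('top0')],[x,y]),onz(j,[x],.05))
print('sleeve',tri([a,load('top0')],[(268,263),(231,228)]),onz(a,[(268,263)],.04),onz(j,[(12.5,156)],.04))
E
```

```text
wr2 135 thin (np.float64(216.5), np.float64(224.5)) thick (np.float64(307.5), np.float64(299.5))
wr2 150 thin (np.float64(234.5), np.float64(225.5)) thick (np.float64(306.5), np.float64(298.5))
wr2 170 thin (np.float64(217.5), np.float64(225.5)) thick (np.float64(305.5), np.float64(297.5))
wr2 190 thin (np.float64(217.5), np.float64(226.5)) thick (np.float64(304.5), np.float64(296.5))
wr2 200 thin (np.float64(217.5), np.float64(226.5)) thick (np.float64(305.5), np.float64(296.5))
wr1 30 thin (np.float64(155.5), np.float64(152.5)) thick (np.float64(227.5), np.float64(241.5))
wr1 50 thin (np.float64(166.5), np.float64(153.5)) thick (np.float64(227.5), np.float64(241.5))
wr1 70 thin (np.float64(157.5), np.float64(155.5)) thick (np.float64(227.5), np.float64(241.5))
wr1 90 thin (np.float64(168.5), np.float64(166.5)) thick (np.float64(228.5), np.float64(241.5))
wr2 thick bot 227.5 [111 112 112 112 112 111 111 111 111 111 110 108 111 124 133 133 131 131
 132 132 133 135 135 136 136]
wr2 thick top 113.5 [132 134 134 135 136 136 135 134 125 109 104 106 108 108 108 109 109]
wr2 thin top 100.5
[... 633 characters left out ...]
832765257446395)])
thick [[0.5725 0.2646 0.052 ]
 [0.5132 0.1655 0.052 ]] 0.11550933244128976 59.120820232388446 [0.5429 0.2151 0.052 ]
thin [[0.5195 0.3093 0.052 ]
 [0.4516 0.2016 0.052 ]] 0.12727404774574871 57.795133117171304 [0.4855 0.2554 0.052 ]
wide (array([ 0.529 , -0.1901,  0.0522]), [np.float64(0.0017076313390482687), np.float64(0.0017076313390482515)]) [[ 0.5296 -0.1886  0.05  ]]
narrow (array([ 0.5389, -0.2896,  0.0448]), [np.float64(0.0010838292939680037), np.float64(0.001083829293967797)]) [[ 0.5399 -0.2874  0.05  ]]
sleeve (array([0.4588, 0.0122, 0.0337]), [np.float64(0.00033738256589519946), np.float64(0.0003373825658952935)]) [[0.46   0.0153 0.04  ]] [[0.46   0.0137 0.04  ]]
```

Heights (52/50 mm), post lengths (116/127 mm) and spacing (70 mm) all check out. The tool only turns about z, so I'll grip the thick post by its overhanging end with light force and see whether it swings down.

Emit:
send_rows(
  deltas=[
    [-0.3,[-0.7,0.37,0],0],
    [-0.3,[-0.75,0.37,0.5],0],
    [-0.3,[0,0,1],0],
    [-0.3,[0,0,1],0],
    [-0.3,[0,0,1],0],
    [-0.3,[0,0,0.75],0],
    [-0.3,[0,0,0.4],0],
    [-0.3,[0,0,0.3],0],
    [-0.3,[0,0,0],0],
  ],
)

```text
clock: 5.05
tool_pos: [0.5129, 0.1669, 0.2066]
tcp_rot: [0.869, 0.494, -0.0, 0.0]
force: [-0.4, 0.0, 0.5]
gripper_width: 0.646
grasp_force: 0.0
```

Emit:
send_rows(
  deltas=[
    [1,[0,0,0],0],
    [1,[0,0,0],0],
    [1,[0,0,0],0],
    [1,[0,0,0],0],
    [1,[0,0,0],0],
    [1,[0,0,0],0],
  ],
  force=20,
)

```text
clock: 5.8
tool_pos: [0.5131, 0.1666, 0.2073]
tcp_rot: [0.869, 0.494, 0.0, 0.001]
force: [-0.7, -5.5, 6.0]
gripper_width: 0.172
grasp_force: 20.7
```

Emit:
send_rows(
  deltas=[
    [1,[0,0,-0.4],0],
    [1,[0,0,-0.6],0],
    [1,[0,0,-1],0],
    [1,[0,0,-1],0],
    [1,[0,0,0],0],
    [1,[0,0,0],0],
  ],
)

```text
clock: 6.55
tool_pos: [0.5123, 0.1675, 0.3268]
tcp_rot: [0.869, 0.495, 0.0, -0.0]
force: [0.5, 0.1, -2.5]
gripper_width: 0.174
grasp_force: 21.1
```

```bash
python3 - <<'E'
from h import *
c=snap('wrist','w3.png');s=snap('side','s3.png')
a=c['pixels'];b=cv2.resize(s['pixels'][200:330,120:290],None,fx=2.2,fy=2.2,interpolation=2)
H=np.zeros((400,512+b.shape[1],3),np.uint8);H[:384,:512]=a;H[:b.shape[0],512:]=b
cv2.imwrite('pics/v3.png',cv2.resize(H[:,:,::-1],(800,360)))
st=telemetry.observe();print(st['force'],st['ft_torque'],st['gripper_width'],st['tool_pos'])
E
```

```text
[-0.54509984  0.30174306 -1.02935405] [-0.06143006  0.04523987  0.05293111] 0.17341178798617193 [0.51222229 0.16725396 0.32573577]
```

View pics/v3.png

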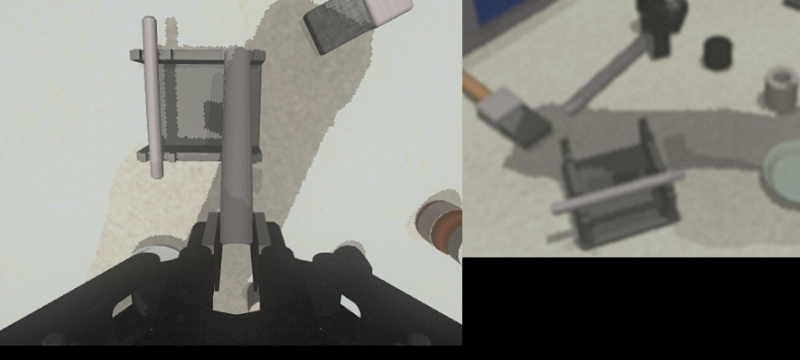

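The wrist view shows the post held by its near end, with the far end at about (262,55). In the side view it points down and left to about (174,255), so it has already drooped. Measuring the tilt.

```bash
cat >> h.py <<'E'
def tilt(w,s,wuv,suv):
    st=telemetry.observe(); X,e=tri([w,s],[wuv,suv]); T=R.from_quat(st['tcp_rot']).as_matrix()
    l=T.T@(X-np.array(st['tool_pos'])); print('end',X,e,'tool',l,'tilt below horiz',np.degrees(np.arctan2(l[2]-.154,l[0])))
E
python3 - <<'E'
from h import *
np.set_printoptions(precision=4,suppress=True)
tilt(load('w3'),load('s3'),(262,54),(174.4,255.4))
E
```

```text
end [0.5587 0.2474 0.1056] [np.float64(0.002712251515218057), np.float64(0.002712251515217808)] tool [ 0.0929 -0.0006  0.22  ] tilt below horiz 35.395639992698605
```

Emit:
send_rows(
  deltas=[
    [1,[0,0,-1],0],
    [1,[0,0,1],0],
    [1,[0,0,-1],0],
    [1,[0,0,1],0],
    [1,[0,0,-1],0],
    [1,[0,0,1],0],
    [1,[0,0,0],0],
    [1,[0,0,0],0],
  ],
)

```text
clock: 7.65
tool_pos: [0.5127, 0.1674, 0.3266]
tcp_rot: [0.869, 0.495, -0.001, -0.0]
force: [-0.7, 0.0, -1.1]
gripper_width: 0.172
grasp_force: 24.1
```

```bash
python3 - <<'E'
from h import *
c=snap('wrist','w4.png');s=snap('side','s4.png')
a=c['pixels'];b=cv2.resize(s['pixels'][200:330,120:290],None,fx=2.2,fy=2.2,interpolation=2)
H=np.zeros((400,512+b.shape[1],3),np.uint8);H[:384,:512]=a;H[:b.shape[0],512:]=b
cv2.imwrite('pics/v4.png',cv2.resize(H[:,:,::-1],(800,360)))
st=telemetry.observe();print(st['force'],st['ft_torque'],st['gripper_width'],st['tool_pos'])
E
```

```text
[-0.26864152 -0.53103844 -1.89747332] [-0.07114534  0.04756997 -0.02202181] 0.17360126630500924 [0.51293957 0.16753779 0.32733592]
```

View pics/v4.png

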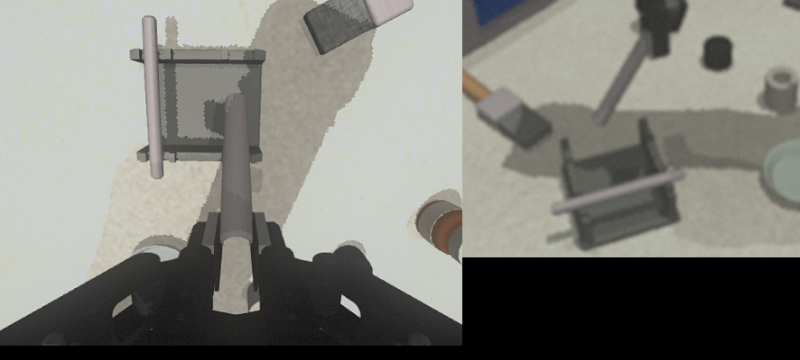

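The shakes turned it to about 52°. More of the same, with forward jerks as it nears vertical. I'll measure with numbers rather than pictures.

Emit:
send_rows(
  deltas=[
    [1,[0,0,-1],0],
    [1,[0,0,1],0],
    [1,[0,0,-1],0],
    [1,[0,0,1],0],
    [1,[0,0,-1],0],
    [1,[0,0,1],0],
    [1,[0,0,-1],0],
    [1,[0,0,1],0],
    [1,[0,0,0],0],
    [1,[0,0,0],0],
  ],
)

```text
clock: 9.0
tool_pos: [0.5129, 0.1675, 0.3276]
tcp_rot: [0.869, 0.495, 0.0, 0.0]
force: [-0.5, 0.1, -0.8]
gripper_width: 0.168
grasp_force: 24.2
```

```bash
cat >> h.py <<'E'
def view(fn,L=.11,z0=.154):
    w=snap('wrist',fn); st=telemetry.observe(); T=R.from_quat(st['tcp_rot']).as_matrix(); p=np.array(st['tool_pos'])
    for t in range(30,100,10):
        a=np.radians(t); X=p+T@np.array([.004+L*np.cos(a),0,z0+L*np.sin(a)]); print(t,proj(w,X)[0].round(0),end=' ')
    print(); g=cv2.cvtColor(w['pixels'],cv2.COLOR_RGB2GRAY).astype(int)
    print('col256..268 rows 40..270 step5',g[40:270:5,256:268].mean(1).astype(int)); return w
E
python3 - <<'E'
from h import *
w=view('w5.png'); s=snap('side','s5.png')
o=load('w4')['pixels'].astype(int); d=np.abs(w['pixels'].astype(int)-o).max(2)>25
ys,xs=np.where(d[:270,200:330]); print('changed rows',ys.min() if len(ys) else None,ys.max() if len(ys) else None, np.percentile(ys,[5,95]) if len(ys) else '')
E
```

```text
30 [263.  41.] 40 [263.  67.] 50 [263.  93.] 60 [263. 118.] 70 [263. 143.] 80 [262. 168.] 90 [262. 193.] 
col256..268 rows 40..270 step5 [203 203 193 158 136 141  63 127 137 137 124 126 125 114 110 109 108 108
 109 110 109 109 110 110 110 111 110 111 111 112 112 111 113 112 112 110
 104 103 104 103 103 102 102 102 113 147]
changed rows 1 267 [ 43.   235.35]
```

It stalled at about 54°. I'll use the outer face of the rest's near bar as a wall instead: back off, lower the tip beside the bar, and advance until the post is upright.

Emit:
send_rows(
  deltas=[
    [1,[-0.9,0,0],0],
    [1,[-0.95,0,0],0],
    [1,[0,0,0.5],0],
    [1,[0,0,0.57],0],
    [1,[0,0,0],0],
    [1,[0.3,0,0],0],
    [1,[0.3,0,0],0],
    [1,[0.3,0,0],0],
    [1,[0.3,0,0],0],
    [1,[0.3,0,0],0],
    [1,[0.3,0,0],0],
    [1,[0,0,0],0],
  ],
)

```text
clock: 10.6
tool_pos: [0.512, 0.1665, 0.2837]
tcp_rot: [0.869, 0.495, 0.0, -0.0]
force: [-0.4, -2.0, -1.1]
gripper_width: 0.169
grasp_force: 28.7
```

```bash
python3 - <<'E'
from h import *
w=view('w6.png'); s=snap('side','s6.png')
st=telemetry.observe();print(st['force'],st['ft_torque'],st['gripper_width'],st['tool_pos'])
E
```

```text
30 [263.  43.] 40 [263.  69.] 50 [263.  94.] 60 [262. 119.] 70 [262. 144.] 80 [262. 169.] 90 [262. 194.] 
col256..268 rows 40..270 step5 [196 121 140 138  65 131 134 136 132 137 140 137 124 125 111 111  95  96
  95  95  95  93  93  93  93  93  84  67  66  96  93  88  89  89  89  89
  90  89  89  90  89 112 151 154 157 156]
[-0.70317838 -0.82560957 -1.31269915] [-0.04206605  0.05046998  0.0204335 ] 0.1775836639195687 [0.51174612 0.16579104 0.28377047]
```

Emit:
send_rows(
  deltas=[
    [1,[0,0,-0.5],0],
    [1,[0,0,-1],0],
    [1,[0,0,-1],0],
    [1,[-0.3,0.2,-0.4],0],
    [1,[-0.6,0.4,0],0],
    [1,[-0.9,0.6,0],0],
    [1,[-0.9,0.6,0],0],
    [1,[-0.9,0.6,0],0],
    [1,[-0.9,0.6,0],0],
    [1,[-0.9,0.6,0],0],
    [1,[-0.9,0.6,0],0],
    [1,[-0.6,0.4,0],0],
    [1,[-0.3,0.2,0],0],
    [1,[-0.2,0.1,0],0],
    [1,[0,0,0],0],
    [1,[0,0,0],0],
  ],
)

```text
clock: 12.7
tool_pos: [0.5293, -0.1877, 0.4]
tcp_rot: [0.869, 0.495, 0.0, -0.0]
force: [-0.1, -0.3, -1.2]
gripper_width: 0.176
grasp_force: 28.7
```

```bash
python3 - <<'E'
from h import *
w=view('w7.png'); s=snap('side','s7.png');t=snap('top','t7.png')
st=telemetry.observe();print(st['force'],st['gripper_width'],st['tool_pos'])
u=proj(s,[.53,-.19,.1])[0].astype(int); print(u)
b=cv2.resize(s['pixels'][u[1]-70:u[1]+60,u[0]-40:u[0]+50],None,fx=3,fy=3,interpolation=2)
H=np.zeros((390,512+b.shape[1],3),np.uint8);H[:384,:512]=w['pixels'];H[:b.shape[0],512:]=b
cv2.imwrite('pics/v7.png',H[:,:,::-1])
E
```

```text
30 [263.  42.] 40 [263.  68.] 50 [262.  93.] 60 [262. 119.] 70 [262. 144.] 80 [262. 169.] 90 [262. 194.] 
col256..268 rows 40..270 step5 [150 150 152 152 149 151 153 149 151 150 147 148 146 147 151 148 148 125
 101 107 100  91  74  86 186 149  74  76  84 106  85  85  85  85  84  84
  84  85  84  83  84 105 175 191 191 192]
[-0.43108146  0.28202777 -2.16623953] 0.17416687023775637 [ 0.52924058 -0.18811971  0.3999973 ]
[302 170]
```

View pics/v7.png

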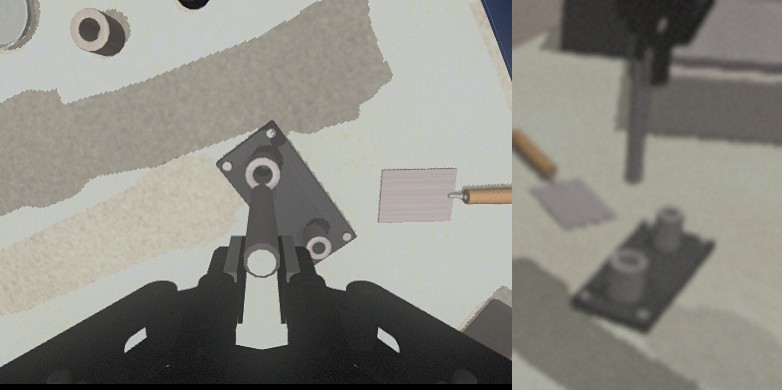

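The view shows the post hanging almost vertical: its top disc is at (262,262), its tip is near (262,185), and the wide cup mouth is at (262,174). The side crop shows the tip at about (634,182).

```bash
python3 - <<'E'
from h import *
np.set_printoptions(precision=4,suppress=True)
w,s,j=load('w7'),load('s7'),load('wj1')
st=telemetry.observe(); T=R.from_quat(st['tcp_rot']).as_matrix(); p=np.array(st['tool_pos'])
tl=lambda X:T.T@(X-p)
for n,C in(('wide',tri([w,j],[(262,174),(209,157)])),('narrow',tri([w,j],[(318.5,247),(305.5,179.5)]))): print(n,C[0],C[1],tl(C[0]))
print('wide onz',onz(w,[(262,174)],.05),'narrow',onz(w,[(318.5,247)],.05))
z=p[2]-.149; X=onz(w,[(262,262)],z)[0]; print('top disc',X,tl(X))
for x in(0,.004,.008,.012,.016):
  X=p+T@np.array([[x]*2,[0,0],[.15,.264]]); print(x,proj(w,X.T if X.shape[0]!=3 else (p[:,None]+T@np.array([[x]*2,[0,0],[.15,.264]])).T).round(1).tolist())
g=cv2.cvtColor(w['pixels'],cv2.COLOR_RGB2GRAY).astype(int)
print(g[170:205:1,250:275:2])
E
```

```text
wide [ 0.5291 -0.1883  0.0472] [np.float64(7.309882962908904e-05), np.float64(7.309882962901108e-05)] [-0.0003 -0.0001  0.3528]
narrow [ 0.5402 -0.2875  0.0487] [np.float64(0.0006097430477532401), np.float64(0.0006097430477529517)] [-0.08    0.06    0.3513]
wide onz [[ 0.5294 -0.1877  0.05  ]] narrow [[ 0.5409 -0.2865  0.05  ]]
top disc [ 0.5333 -0.1801  0.251 ] [ 0.009  -0.0006  0.149 ]Traceback (most recent call last):
  File "<stdin>", line 10, in <module>
ValueError: operands could not be broadcast together with shapes (3,) (3,2)
```

```bash
python3 - <<'E'
from h import *
w=load('w7'); st=telemetry.observe(); T=R.from_quat(st['tcp_rot']).as_matrix(); p=np.array(st['tool_pos'])
f=lambda x,z:(proj(w,p+T@np.array([x,0,z]))[0][1]).round(1)
for x in(-.004,0,.004,.008,.012): print(x,'axis top',f(x,.149),'axis tip',f(x,.264),'far edge tip',f(x+.008,.264))
g=cv2.cvtColor(w['pixels'],cv2.COLOR_RGB2GRAY).astype(int)
print(g[172:206:1,250:275:2])
E
```

```text
-0.004 axis top 290.4 axis tip 204.7 far edge tip 194.4
0 axis top 281.8 axis tip 199.6 far edge tip 189.1
0.004 axis top 273.1 axis tip 194.4 far edge tip 183.8
0.008 axis top 264.2 axis tip 189.1 far edge tip 178.5
0.012 axis top 255.1 axis tip 183.8 far edge tip 173.1
[[169 154  78  75  75  74  77  76  68  72  78 137 194]
 [173 154  81  79  75  75  72  69  67  71  79 124 194]
 [172 148  79  82  76  75  77  73  70  82  77 123 195]
 [169 145  80  84  83  73  71  73  81  81  80 116 190]
 [168 150  81  81  84  80  76  80  85  83  81 121 194]
 [170 154  81  84  85  88  88  89  87  83  78 152 193]
 [174 163  78  84  87  86  87  86  83  82  80 177 195]
 [173 169  99  85  85  87  89  85  88  83  91 188 189]
 [173 168 139  80  84  86  85  86  85  81 117 194 187]
 [173 171 160  87  84  86  85  87  84  86 156 193 185]
 [175 172 168 131  79  89  86  84  81 117 177 180 173]
 [179 174 170 164 137  89  86  96 123 163 183 171 164]
 [175 174 177 179 141  85  87  94 154 182 180 169 163]
 [165 174 172 148 102  84  87  82 131 181 168 164 154]
 [127 174 141  95  84  83  84  85  85 143 166 160 133]
 [ 
[... 342 characters left out ...]
86  87  88  86  85  84  84  84  84  92]
 [ 91  84  84  83  85  89  86  86  84  84  86  80  89]
 [ 92  80  85  87  88  84  87  85  83  86  84  81  92]
 [ 91  85  82  87  86  86  86  87  85  86  84  82  92]
 [ 90  84  87  86  86  88  85  86  84  84  85  84  90]
 [ 92  85  84  87  84  87  86  86  86  84  82  83  89]
 [ 90  84  85  85  88  85  89  85  82  86  85  83  92]
 [ 94  86  84  85  88  87  89  85  82  85  82  81  99]
 [ 87  84  87  86  88  86  86  84  89  84  82  82  96]
 [ 83  85  85  88  86  87  84  86  82  84  84  82 101]
 [ 79  83  86  87  85  89  88  86  86  84  84  82  99]
 [ 81  82  86  85  85  83  86  89  82  86  82  80  95]
 [ 81  85  87  83  87  86  85  86  88  84  84  80  95]]
```

The tip sits at tool x ≈ +6 mm, the cup at ≈ 0, and the tilt is about 1.5°. Shift −6 mm in x and lower.

Emit:
send_rows(
  deltas=[
    [1,[-0.15,0,0.5],0],
    [1,[0,0,0.8],0],
    [1,[0,0,0.5],0],
    [1,[0,0,0.2],0],
    [1,[0,0,0.2],0],
    [1,[0,0,0.2],0],
    [1,[0,0,0.2],0],
  ],
)

```text
clock: 13.72
tool_pos: [0.5263, -0.1941, 0.296]
tcp_rot: [0.869, 0.495, 0.0, 0.0]
force: [0.5, 0.4, -0.7]
gripper_width: 0.178
grasp_force: 28.7
```

Inside the cup with no contact force; continue to the floor.

Emit:
send_rows(
  deltas=[
    [1,[0,0,0.2],0],
    [1,[0,0,0.2],0],
    [1,[0,0,0.1],0],
    [1,[0,0,0.1],0],
    [1,[0,0,0],0],
  ],
)

```text
clock: 14.35
tool_pos: [0.5288, -0.1942, 0.2769]
tcp_rot: [0.869, 0.495, 0.003, 0.004]
force: [-1.9, 2.6, 33.6]
gripper_width: 0.172
grasp_force: 36.6
```

Emit:
send_rows(
  deltas=[
    [0.9,[0,0,-0.1],0],
    [0,[0,0,0],0],
    [-0.6,[0,0,0],0],
    [-0.6,[0,0,0],0],
    [-0.6,[0,0,-0.5],0],
    [-0.6,[0,0,-1],0],
    [-0.6,[0,0,-1],0],
    [-0.6,[0,0,-0.5],0],
    [-0.6,[0,0,0],0],
    [-0.6,[0,0,0],0],
  ],
)

```text
clock: 15.6
tool_pos: [0.5257, -0.1942, 0.3946]
tcp_rot: [0.869, 0.495, -0.001, -0.001]
force: [-0.2, 0.7, -1.0]
gripper_width: 0.799
grasp_force: 0.0
```

```bash
python3 - <<'E'
from h import *
np.set_printoptions(precision=4,suppress=True)
w=snap('wrist','w8.png');s=snap('side','s8.png');t=snap('top','t8.png')
st=telemetry.observe();T=R.from_quat(st['tcp_rot']).as_matrix();p=np.array(st['tool_pos']);print(p,T[:,0])
for X in([.529,-.188,.127],[.529,-.188,.137],[.529,-.188,.05]): print(proj(w,X),proj(s,X),proj(t,X))
g=cv2.cvtColor(w['pixels'],cv2.COLOR_RGB2GRAY)
q=proj(w,[.529,-.188,.127])[0].astype(int); print(q)
c=cv2.HoughCircles(g,cv2.HOUGH_GRADIENT,1,20,param1=80,param2=12,minRadius=8,maxRadius=22)
for k in c[0]:
    if np.hypot(*(k[:2]-q))<60: print(k,onz(w,[k[:2]],.127))
b=cv2.resize(s['pixels'][100:230,262:352],None,fx=3,fy=3,interpolation=2)
H=np.zeros((390,512+b.shape[1],3),np.uint8);H[:384,:512]=w['pixels'];H[:b.shape[0],512:]=b
cv2.imwrite('pics/v8.png',H[:,:,::-1])
E
```

```text
[ 0.5258 -0.1942  0.3946] [ 0.5105  0.8599 -0.0004]
[[262.2758 188.3609]] [[303.4479 162.1136]] [[306.5907 199.3918]]
[[262.3033 191.9721]] [[303.8041 158.8117]] [[307.0777 199.1397]]
[[262.119  167.8672]] [[300.8323 186.2821]] [[303.1434 201.1763]]
[262 188]
[262.5 167.5  18. ] [[ 0.5372 -0.1745  0.127 ]]
[261.5 187.5   9.6] [[ 0.5288 -0.1871  0.127 ]]
[234.5 153.5  18. ] [[ 0.525  -0.1553  0.127 ]]
```

View pics/v8.png

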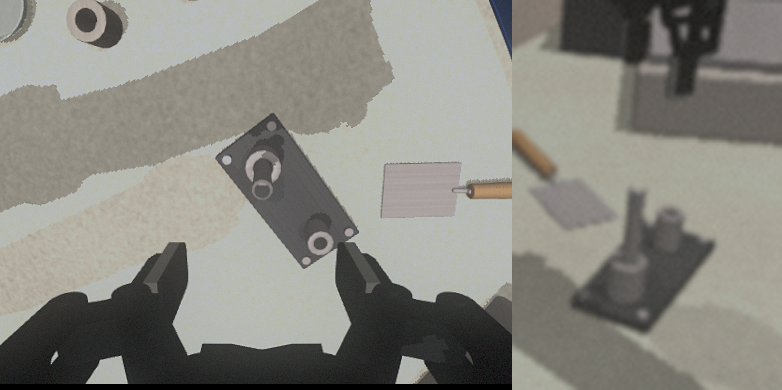

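The thick post stands home: its top is at (261.5,187.5) against a predicted (262.3,188.4) for 127 mm. Now the thin post, same way.

Emit:
send_rows(
  deltas=[
    [-0.4,[0.5,-0.43,0],0],
    [-0.4,[0.95,-0.83,0],0],
    [-0.4,[0.95,-0.83,0],0],
    [-0.4,[0.95,-0.83,0],0],
    [-0.4,[0.95,-0.83,0],0],
    [-0.4,[0.95,-0.83,0],0],
    [-0.4,[0.95,-0.83,0],0],
    [-0.4,[0.95,-0.83,0],0],
    [-0.4,[0.46,-0.41,0.6],0],
    [-0.4,[0,0,1],0],
    [-0.4,[0,0,1],0],
    [-0.4,[0,0,0.9],0],
    [-0.4,[0,0,0],0],
  ],
)

```text
clock: 17.38
tool_pos: [0.4516, 0.2028, 0.2533]
tcp_rot: [0.869, 0.495, -0.003, -0.001]
force: [-0.8, -0.0, 0.3]
gripper_width: 0.704
grasp_force: 0.0
```

```bash
python3 - <<'E'
from h import *
np.set_printoptions(precision=4,suppress=True)
w=snap('wrist','w9.png'); st=telemetry.observe();T=R.from_quat(st['tcp_rot']).as_matrix();p=np.array(st['tool_pos']);print(p)
g=cv2.cvtColor(w['pixels'],cv2.COLOR_RGB2GRAY).astype(int)
for x in(0,.02,.04,.06,.08,.1,.13): print(x,proj(w,p+T@np.array([x,0,p[2]-.0495]))[0].round(1))
d=(.4513-p[0],.2010-p[1]);print('end tool',T[:2,:2].T@np.array(d))
for r in range(30,270,12):
    q=np.diff(cv2.GaussianBlur(g.astype(np.float32),(3,3),0)[r-1:r+2,225:300].mean(0)); print(r,225+np.argsort(-abs(q))[:4])
E
```

```text
[0.4523 0.2034 0.2551]
0 [263.7 227.6]
0.02 [263.8 193.4]
0.04 [263.9 157.1]
0.06 [264.  118.6]
0.08 [264.1  77.9]
0.1 [264.2  35.3]
0.13 [264.3 -31.8]
end tool [-0.0026  0.0003]
30 [251 290 280 252]
42 [230 231 252 250]
54 [236 235 237 279]
66 [236 237 235 257]
78 [236 235 237 238]
90 [236 237 235 257]
102 [236 237 235 239]
114 [236 237 235 239]
126 [236 237 239 252]
138 [237 236 235 238]
150 [237 236 257 258]
162 [237 236 238 257]
174 [237 236 238 257]
186 [234 233 235 256]
198 [232 231 233 286]
210 [256 255 275 254]
222 [256 255 275 257]
234 [273 274 270 269]
246 [272 271 273 270]
258 [271 272 270 273]
```

Emit:
send_rows(
  deltas=[
    [-0.4,[0,0,0.6],0],
    [-0.4,[0,0,0.5],0],
    [-0.4,[0,0,0.18],0],
    [-0.4,[0,0,0],0],
    [1,[0,0,0],0],
    [1,[0,0,0],0],
    [1,[0,0,0],0],
    [1,[0,0,0],0],
    [1,[0,0,0],0],
    [1,[0,0,0],0],
  ],
  force=20,
)

```text
clock: 18.68
tool_pos: [0.453, 0.2033, 0.205]
tcp_rot: [0.869, 0.495, 0.0, 0.0]
force: [-1.2, -5.3, 5.6]
gripper_width: 0.116
grasp_force: 21.0
```

Emit:
send_rows(
  deltas=[
    [1,[0,0,-0.4],0],
    [1,[0,0,-0.6],0],
    [1,[0,0,-1],0],
    [1,[0,0,-1],0],
    [1,[0,0,0],0],
    [1,[0,0,-1],0],
    [1,[0,0,1],0],
    [1,[0,0,-1],0],
    [1,[0,0,1],0],
    [1,[0,0,-1],0],
    [1,[0,0,1],0],
    [1,[0,0,0],0],
    [1,[0,0,0],0],
  ],
)

```text
clock: 20.3
tool_pos: [0.4526, 0.2037, 0.325]
tcp_rot: [0.869, 0.495, -0.0, -0.0]
force: [-0.3, 0.3, -0.1]
gripper_width: 0.113
grasp_force: 20.3
```

```bash
python3 - <<'E'
from h import *
w=view('w10.png',.125); s=snap('side','s10.png'); st=telemetry.observe();print(st['tool_pos'],st['force'])
T=R.from_quat(st['tcp_rot']).as_matrix();p=np.array(st['tool_pos'])
b=cv2.GaussianBlur(cv2.cvtColor(w['pixels'],cv2.COLOR_RGB2GRAY),(3,3),0).astype(int)
print(b[30:250:6,240:290:4])
E
```

```text
30 [263.  17.] 40 [263.  48.] 50 [263.  77.] 60 [263. 106.] 70 [263. 134.] 80 [263. 161.] 90 [263. 188.] 
col256..268 rows 40..270 step5 [131 131 123 124 123 122 124 124 123 123 124 123 124 124 124 123 123 124
 124 124 124 125 126 125 125 126 126 126 127 127 127 127 128 127 128 127
 120 113 114 114 113 112 112 112 112 111]
[0.45289685 0.20373726 0.32550264] [ 0.15286618  0.61613807 -1.08227032]
[[201 201 204 131 155 164 146 117 137 164 152 153 152]
 [200 201 194 133 154 164 126 117 136 163 151 154 153]
 [201 201 194 132 155 137 126 116 134 179 160 158 159]
 [201 200 195 131 120 124 126 115 135 177 151 159 160]
 [168 156 128 119 119 125 126 117 109 136 134 112 131]
 [124 126 123 113 119 124 125 117  94  94  86  95  93]
 [113  75  70 107 120 125 126 116  90  71  66  65  71]
 [199 123 124 106 119 125 125 115  99  80  81  80  78]
 [197 124 136 107 119 125 125 115 105  93  94  93  94]
 [196 125 135 107 120 125 126 115  96  94  93  93  92]
 [194 126 135 108 121 125 125 115  96  93  93  92  91]
 [194 125 135 109 121 126 126 115  95  92  92  92  90]
 [193 133 135 109 121 125 126 115  95  93 
[... 633 characters left out ...]
14 125 129 127 116 101  89  92  91  90]
 [189 185 140 114 124 130 127 116 103 140  94 110 135]
 [196 198 179 114 125 130 126 116 103 138 148 149 147]
 [186 194 177 115 126 130 128 117 104 138 135 135 128]
 [198 198 178 115 126 132 128 117 104 135 132 132 132]
 [192 190 175 115 125 130 127 117 104 134 132 132 134]
 [189 189 173 115 126 131 127 116 104 135 133 135 139]
 [193 189 168 106 125 127 127 116 104 152 156 148 154]
 [193 190 164 108 114 117 125 108 105 151 152 151 153]
 [187 192 172 106 114 117 114 104  97 156 151 156 155]
 [189 192 169 106 114 117 113 105  95 152 153 144 149]
 [ 89  89  67 106 112 116 113 104  96  68  84  83 137]
 [ 89  88  63 104 111 116 112 103  94  57  84  83  93]]
```

The tip is at row ≈46, so about 40° tilt. Same wall push, starting lower and rising as it turns.

Emit:
send_rows(
  deltas=[
    [1,[-0.6,0,0],0],
    [1,[-1,0,0],0],
    [1,[-0.9,0,0],0],
    [1,[0,0,0.7],0],
    [1,[0,0,0.68],0],
    [1,[0,0,0],0],
    [1,[0.3,0,0],0],
    [1,[0.3,0,0],0],
    [1,[0.3,0,0],0],
    [1,[0.3,0,-0.1],0],
    [1,[0.3,0,-0.1],0],
    [1,[0.3,0,-0.15],0],
    [1,[0.3,0,-0.15],0],
    [1,[0.3,0,-0.15],0],
    [1,[0.13,0,0],0],
    [1,[0,0,0],0],
  ],
)

```text
clock: 22.4
tool_pos: [0.4533, 0.2046, 0.2953]
tcp_rot: [0.869, 0.495, -0.0, -0.0]
force: [-0.1, -0.0, -0.7]
gripper_width: 0.115
grasp_force: 20.3
```

Emit:
send_rows(
  deltas=[
    [1,[0,0,-0.5],0],
    [1,[0,0,-1],0],
    [1,[0,0,-1],0],
    [1,[0,0,-0.3],0],
    [1,[0,0,0],0],
    [1,[0,0,0],0],
  ],
)

```text
clock: 23.15
tool_pos: [0.453, 0.2039, 0.406]
tcp_rot: [0.869, 0.495, -0.001, -0.0]
force: [0.2, -0.6, -0.9]
gripper_width: 0.114
grasp_force: 20.3
```

```bash
python3 - <<'E'
from h import *
w=view('w11.png',.125); s=snap('side','s11.png'); st=telemetry.observe();print(st['tool_pos'],st['force'])
T=R.from_quat(st['tcp_rot']).as_matrix();p=np.array(st['tool_pos'])
b=cv2.GaussianBlur(cv2.cvtColor(w['pixels'],cv2.COLOR_RGB2GRAY),(3,3),0).astype(int)
print(b[130:250:3,240:290:4])
E
```

```text
30 [262.  18.] 40 [262.  48.] 50 [262.  78.] 60 [262. 106.] 70 [262. 134.] 80 [262. 161.] 90 [262. 188.] 
col256..268 rows 40..270 step5 [130 133 118 118 119 119 118 119 119 119 119 119 120 119 119 119 120 119
 120 120 121 121 121 121 121 121 122 122 123 122 122 122 123 121 123 123
 111 109 108 108 108 108 107 107 106 106]
[0.45310899 0.20409996 0.40609086] [-0.10219585 -0.06420473 -0.97918202]
[[193 192 128 107 118 122 120 111  95  89  86  88  88]
 [192 192 129 107 117 122 121 111  95  89  88  87  88]
 [192 193 130 107 118 122 122 111  94  89  89  88  86]
 [192 192 132 106 117 123 122 111  96  89  88  87  87]
 [193 192 127 107 117 123 122 111  96  89  88  88  88]
 [192 192 123 109 118 124 122 111  96  88  89  88  87]
 [191 190 100 107 118 124 122 112  97  80  79  79  80]
 [188 171  75 109 118 123 122 113  96  65  64  66  63]
 [189 168 119 108 119 124 122 112  97  80  85  84  82]
 [192 172 129 108 119 123 122 112  98  91  88  89  87]
 [192 179 132 109 118 124 123 112  97  89  97  94  94]
 [191 192 174 109 119 124 122 112  97 138 152 148 144]
 [192 191 174 109 119 124 123 112 101 144 
[... 798 characters left out ...]
10 120 126 123 113 101 148 146 144 144]
 [185 149 136 103 121 127 123 112 102 146 145 144 145]
 [154 146 135 101 119 121 123 112 101 143 142 148 146]
 [152 148 137 102 110 112 114 107 100 146 143 148 145]
 [151 147 134 103 109 114 109 102 100 141 143 144 146]
 [149 147 132 102 109 112 108 100  99 139 144 144 146]
 [147 151 132 101 109 112 109 100  92 139 146 146 147]
 [148 144 133 101 108 112 109 100  93 147 145 145 145]
 [123 119 106 100 109 111 109  99  92 117 119 121 148]
 [ 85  84  65 100 109 111 108 100  91  67  80  81 137]
 [ 84  84  62 100 108 111 107 100  92  64  81  81 127]
 [ 83  83  62 100 107 110 108  99  91  59  81  81 119]
 [ 83  83  58  99 106 111 106  99  88  56  81  81  76]]
```

The tip is still at 40°, so it passed over the bar top. Repeat about 17 mm lower, rising along the arc.

Emit:
send_rows(
  deltas=[
    [1,[-0.6,0,0],0],
    [1,[-1,0,0.4],0],
    [1,[-1,0,1],0],
    [1,[-0.1,0,1],0],
    [1,[0,0,0.9],0],
    [1,[0,0,0.5],0],
    [1,[0,0,0],0],
    [1,[0.3,0,0],0],
    [1,[0.3,0,-0.2],0],
    [1,[0.3,0,-0.25],0],
    [1,[0.3,0,-0.2],0],
  ],
)

```text
clock: 24.62
tool_pos: [0.4234, 0.1539, 0.2829]
tcp_rot: [0.869, 0.495, 0.001, 0.0]
force: [0.8, -0.1, -1.0]
gripper_width: 0.116
grasp_force: 20.3
```

```bash
python3 - <<'E'
from h import *
w=view('w12.png',.125); s=snap('side','s12.png'); st=telemetry.observe();print(st['tool_pos'],st['force'],st['ft_torque'])
E
```

```text
30 [263.  13.] 40 [263.  44.] 50 [263.  74.] 60 [263. 103.] 70 [263. 131.] 80 [262. 159.] 90 [262. 186.] 
col256..268 rows 40..270 step5 [134 118 119 119 119 119 119 119 120 120 121 121 121 121 121 122 122 122
 123 122 122 123 123 123 124 124 124 124 125 124 125 125 123 125 125 124
 114 110 110 110 109 108 109 109 107 107]
[0.42374777 0.15447783 0.2829892 ] [ 0.27556539 -0.43731368 -1.55511109] [-0.03689542  0.05884203  0.03413339]
```

```bash
python3 - <<'E'
from h import *
s,o=load('s12'),load('s8'); st=telemetry.observe();T=R.from_quat(st['tcp_rot']).as_matrix();p=np.array(st['tool_pos'])
for t in(10,20,30,40,50):
    a=np.radians(t); print(t,[proj(s,p+T@np.array([.004+L*np.cos(a),0,.154+L*np.sin(a)]))[0].round(0).tolist() for L in(0,.06,.125)])
g=cv2.cvtColor(s['pixels'],cv2.COLOR_RGB2GRAY)
for r in range(215,300,2): print(r,' '.join('%3d'%v for v in g[r,165:255:2]))
b=load('w12')['pixels']; gb=cv2.cvtColor(b,cv2.COLOR_RGB2GRAY); print(gb[34:64:3,240:290:3]); print(gb[200:330:6,263])
E
```

```text
10 [[256.0, 251.0], [226.0, 263.0], [192.0, 277.0]]
20 [[256.0, 251.0], [228.0, 267.0], [196.0, 284.0]]
30 [[256.0, 251.0], [230.0, 270.0], [202.0, 290.0]]
40 [[256.0, 251.0], [233.0, 272.0], [209.0, 294.0]]
50 [[256.0, 251.0], [237.0, 273.0], [217.0, 297.0]]
215 183 181 185 183 184 188 187 184 185 187 187 186 185 184 186 186 182 185 184 183 158 135 121 101 113 119 126 124 119 112 106 155 174 183 184 182 183 186 156  59  49  53  55  47  50
217 184 182 182 183 182 187 185 182 185 185 184 183 183 181 185 186 187 183 181 182 180 169 148 117 101  92  90  93  96 126 156 168 177 182 186 187 184 186 174  74  49  51  51  51  50
219 184 184 183 185 183 182 186 186 183 184 183 183 184 184 184 186 185 183 184 184 182 182 183 181 172 145 138 139 156 164 174 181 185 182 183 184 184 183 170  80  52  53  49  53  47
221 187 186 183 185 185 182 185 185 183 185 187 184 184 186 186 184 182 183 185 183 186 185 183 187 186 187 185 180 184 186 183 183 183 182 183 182 185 187 145  59  48  53  53  51  52
223 187 184 182 182 186 185 185 183 187 184 186 187 183 188 185 186 184 182 183 183 182 185 187 183 185 
[... 7173 characters left out ...]
120 121 113 106  87  86  86  90  87  87]
 [132 132 121 131 125 148 157 121 121 115 105  83  86  86  90  87  90]
 [123 122 120 120 128 146 115 121 124 115 107  87  89  92  91  89  88]
 [122 120 122 121 130 111 120 122 122 112 107  86  90  90  86  88  86]
 [124 123 122 121 131 110 119 121 122 113 107  85  89  90  88  87  87]
 [122 120 121 122 101 113 119 118 122 112 106  85  90  91  89  88  86]
 [123 121 122 119 131 113 121 121 121 116 106  83  88  89  90  86  91]
 [124 121 122 105 103 111 119 122 123 114 106  88  88  91  89  89  88]
 [125 121 119 106 100 114 118 123 119 115 106  86  90  92  89  85  86]]
[124 125 126 128 110 110 110 110 111 108 108 109 107 104 170 167 169 159
 130 141 171 143]
```

The side view numbers show the thin post from about (247,255) to (199,285), which means a tilt of only ~23°. The wrist row misled me. Shake it steeper first, then measure from both views.

Emit:
send_rows(
  deltas=[
    [1,[0,0,-1],0],
    [1,[-0.5,0,1],0],
    [1,[0.5,0,-1],0],
    [1,[-0.5,0,1],0],
    [1,[0.5,0,-1],0],
    [1,[-0.5,0,1],0],
    [1,[0.5,0,-1],0],
    [1,[-0.5,0,1],0],
    [1,[0.5,0,-1],0],
    [1,[-0.5,0,1],0],
    [1,[0.5,0,-1],0],
    [1,[-0.5,0,1],0],
    [1,[0.5,0,-1],0],
    [1,[0,0,0],0],
    [1,[0,0,0],0],
  ],
)

```text
clock: 26.6
tool_pos: [0.4226, 0.1525, 0.3213]
tcp_rot: [0.869, 0.495, -0.0, 0.0]
force: [-0.1, 0.5, -1.5]
gripper_width: 0.114
grasp_force: 21.5
```

```bash
cat >> h.py <<'E'
def meas(fn):
    w=snap('wrist',fn+'w.png'); s=snap('side',fn+'s.png'); st=telemetry.observe();T=R.from_quat(st['tcp_rot']).as_matrix();p=np.array(st['tool_pos']);print(p,st['force'])
    g=cv2.cvtColor(w['pixels'],cv2.COLOR_RGB2GRAY).astype(int); h=cv2.cvtColor(s['pixels'],cv2.COLOR_RGB2GRAY).astype(int)
    for t in range(15,100,5):
        a=np.radians(t); f=lambda L:p+T@np.array([.004+L*np.cos(a),0,.154+L*np.sin(a)])
        smp=lambda c,I,L:int(I[tuple(proj(c,f(L))[0].round().astype(int)[::-1])])
        print(t,proj(w,f(.125))[0].round().astype(int),proj(s,f(.125))[0].round().astype(int),'side along',[smp(s,h,L) for L in np.arange(.03,.15,.01)])
    return w,s
E
python3 - <<'E'
from h import *
meas('m13')
E
```

```text
[0.42235716 0.15228929 0.32089529] [ 0.67300193 -0.74337755 -0.94153665]
15 [262 -29] [194 266] side along [182, 181, 181, 177, 184, 181, 180, 178, 181, 174, 134, 138]
20 [262 -13] [197 269] side along [174, 182, 178, 173, 179, 177, 177, 99, 160, 123, 126, 127]
25 [262   3] [199 273] side along [160, 166, 181, 178, 180, 181, 181, 75, 123, 125, 122, 93]
30 [262  19] [202 276] side along [116, 145, 164, 176, 181, 180, 182, 82, 95, 87, 75, 77]
35 [262  34] [206 278] side along [109, 113, 106, 121, 135, 123, 161, 89, 75, 79, 77, 76]
40 [262  49] [210 280] side along [109, 111, 111, 111, 109, 110, 111, 116, 128, 128, 77, 77]
45 [262  64] [214 282] side along [108, 109, 105, 107, 121, 121, 103, 106, 106, 77, 75, 75]
50 [262  79] [218 284] side along [105, 124, 147, 150, 178, 172, 124, 127, 125, 86, 66, 75]
55 [262  93] [222 285] side along [141, 165, 176, 177, 177, 156, 121, 127, 126, 122, 72, 64]
60 [262 107] [227 285] side along [161, 180, 177, 177, 180, 157, 126, 123, 125, 122, 127, 105]
65 [262 121] [232 286] side along [179, 178, 181, 181, 176, 159, 122, 125, 122, 124, 127, 123]
70 [262 135] [237 286] side along [180, 175, 179, 177, 180, 136, 121, 125, 124, 125, 125, 124]
75 [262 148] [242 285] side along [182, 176, 178, 173, 178, 142, 121, 123, 124, 123, 126, 125]
80 [262 162] [247 285] side along [179, 174, 177, 176, 181, 135, 123, 125, 124, 124, 125, 125]
85 [262 176] [252 283] side along [163, 174, 179, 179, 179, 159, 125, 125, 123, 125, 123, 126]
90 [262 189] [257 282] side along [123, 175, 178, 174, 174, 170, 120, 121, 124, 129, 123, 111]
95 [262 202] [262 280] side along [122, 177, 179, 173, 179, 177, 124, 124, 125, 128, 124, 106]
```

Now about 40°. Shake again, more along the perpendicular.

Emit:
send_rows(
  deltas=[
    [1,[-0.9,0,0.9],0],
    [1,[0.9,0,-0.9],0],
    [1,[-0.9,0,0.9],0],
    [1,[0.9,0,-0.9],0],
    [1,[-0.9,0,0.9],0],
    [1,[0.9,0,-0.9],0],
    [1,[-0.9,0,0.9],0],
    [1,[0.9,0,-0.9],0],
    [1,[-0.9,0,0.9],0],
    [1,[0.9,0,-0.9],0],
    [1,[0,0,0],0],
    [1,[0,0,0],0],
  ],
)

```text
clock: 28.2
tool_pos: [0.4227, 0.1526, 0.3212]
tcp_rot: [0.869, 0.495, -0.0, 0.0]
force: [0.1, 0.4, -1.7]
gripper_width: 0.111
grasp_force: 22.7
```

```bash
python3 - <<'E' | sed -n '1p;5,12p'
from h import *
meas('m14')
E
```

```text
[0.42251437 0.15229998 0.32095876] [-0.28406372 -0.36976862 -1.33688996]
30 [262  19] [202 275] side along [173, 181, 181, 179, 180, 180, 185, 96, 94, 87, 80, 77]
35 [262  35] [206 278] side along [160, 180, 180, 179, 180, 177, 182, 93, 69, 77, 76, 78]
40 [262  50] [210 280] side along [134, 157, 169, 171, 178, 180, 157, 129, 76, 77, 75, 76]
45 [262  64] [214 282] side along [107, 108, 123, 137, 137, 157, 130, 126, 103, 67, 77, 79]
50 [262  79] [218 284] side along [105, 109, 107, 107, 107, 107, 106, 122, 125, 121, 64, 77]
55 [262  93] [222 285] side along [103, 105, 102, 120, 122, 106, 100, 104, 106, 111, 77, 66]
60 [262 107] [227 285] side along [106, 124, 136, 166, 169, 155, 127, 124, 123, 122, 126, 98]
65 [262 121] [232 286] side along [147, 151, 178, 180, 180, 158, 124, 123, 124, 122, 127, 124]
```

About 52°, matching what worked before. Wall push.

Emit:
send_rows(
  deltas=[
    [1,[-0.65,0,0.3],0],
    [1,[0,0,0.5],0],
    [1,[0,0,0.29],0],
    [1,[0,0,0],0],
    [1,[0.3,0,0],0],
    [1,[0.3,0,0],0],
    [1,[0.3,0,-0.1],0],
    [1,[0.3,0,-0.15],0],
    [1,[0.3,0,-0.12],0],
    [1,[0.3,0,-0.1],0],
    [1,[0.3,0,-0.07],0],
    [1,[0.08,0,-0.03],0],
    [1,[0,0,0],0],
  ],
)

```text
clock: 29.92
tool_pos: [0.454, 0.2056, 0.3006]
tcp_rot: [0.869, 0.495, -0.0, -0.0]
force: [-0.5, -1.3, -0.6]
gripper_width: 0.115
grasp_force: 24.3
```

```bash
python3 - <<'E' | sed -n '1p;10,20p'
from h import *
meas('m15')
E
```

```text
[0.45389885 0.20530111 0.30064587] [-0.72071347 -1.20935538  0.4404998 ]
55 [262  93] [192 301] side along [184, 106, 64, 75, 73, 75, 77, 76, 77, 74, 76, 75]
60 [262 107] [197 302] side along [183, 130, 75, 70, 78, 75, 76, 75, 74, 74, 70, 77]
65 [262 121] [202 302] side along [181, 176, 81, 67, 75, 77, 74, 73, 73, 76, 72, 73]
70 [262 135] [207 302] side along [179, 177, 115, 72, 64, 75, 73, 73, 73, 74, 73, 75]
75 [262 148] [212 301] side along [168, 173, 124, 105, 75, 68, 68, 78, 77, 76, 75, 76]
80 [262 162] [217 300] side along [104, 138, 121, 124, 118, 74, 70, 65, 70, 72, 75, 75]
85 [262 175] [223 299] side along [93, 97, 96, 101, 105, 107, 100, 80, 72, 71, 66, 67]
90 [262 189] [228 298] side along [89, 95, 97, 95, 97, 100, 97, 99, 100, 98, 104, 148]
95 [262 202] [233 296] side along [93, 103, 102, 114, 118, 124, 122, 124, 112, 107, 110, 147]
```

Upright (about 90° in the profile). Lift, and carry round in front of the thick post to the narrow cup.

Emit:
send_rows(
  deltas=[
    [1,[0,0,-0.5],0],
    [1,[0,0,-1],0],
    [1,[0,0,-0.9],0],
    [1,[-0.45,0.28,-0.3],0],
    [1,[-0.8,0.5,0],0],
    [1,[-0.95,0.58,0],0],
    [1,[-0.95,0.58,0],0],
    [1,[-0.95,0.58,0],0],
    [1,[-0.95,0.58,0],0],
    [1,[-0.95,0.58,0],0],
    [1,[-0.95,0.58,0],0],
    [1,[-0.95,0.58,0],0],
    [1,[-0.95,0.58,0],0],
    [1,[-0.95,0.58,0],0],
    [1,[-0.7,0.4,0],0],
    [1,[0.2,0.5,0],0],
    [1,[0.4,0.7,0],0],
    [1,[0.25,0.5,0],0],
    [1,[0,0,0],0],
    [1,[0,0,0],0],
  ],
)

```text
clock: 32.52
tool_pos: [0.5348, -0.292, 0.4085]
tcp_rot: [0.869, 0.495, -0.0, -0.0]
force: [0.1, -0.4, -1.2]
gripper_width: 0.117
grasp_force: 24.2
```

```bash
python3 - <<'E'
from h import *
np.set_printoptions(precision=4,suppress=True)
w=snap('wrist','w16.png'); s=snap('side','s16.png'); st=telemetry.observe();T=R.from_quat(st['tcp_rot']).as_matrix();p=np.array(st['tool_pos']);print(p,st['force'],st['joints'],'cup in tool',T.T@(np.array([.5405,-.287,.05])-p))
f=lambda c,x,z:proj(c,p+T@np.array([x,0,z]))[0].round(1)
for x in(0,.004,.008): print(x,'top',f(w,x,.149),'tip',f(w,x,.279),'far',f(w,x+.0035,.279),'side tip',f(s,x,.279))
print('cup proj',proj(w,[.5405,-.287,.05]))
b=w['pixels'];H=cv2.resize(b[120:300,190:340],None,fx=3,fy=3,interpolation=2)
u=f(s,.004,.25).astype(int);c2=cv2.resize(s['pixels'][u[1]-60:u[1]+75,u[0]-35:u[0]+45],None,fx=4,fy=4,interpolation=2);print(u)
V=np.zeros((540,450+320,3),np.uint8);V[:,:450]=H;V[:c2.shape[0],450:]=c2
cv2.imwrite('pics/v16.png',V[:,:,::-1])
E
```

```text
[ 0.5346 -0.2922  0.4089] [ 0.4806 -1.4577 -0.797 ] [ 0.6469  0.4015 -0.307   1.6155  0.1306  1.1448 -0.2279] cup in tool [0.0076 0.0024 0.3588]
0 top [263.  281.9] tip [262.1 193.8] far [262.1 189.5] side tip [320.6 146.4]
0.004 top [263.  273.1] tip [262.1 188.9] far [262.1 184.6] side tip [319.4 146.6]
0.008 top [263.  264.2] tip [262.1 183.9] far [262.1 179.6] side tip [318.2 146.8]
cup proj [[264.3342 164.98  ]]
[320 137]
```

View pics/v16.png

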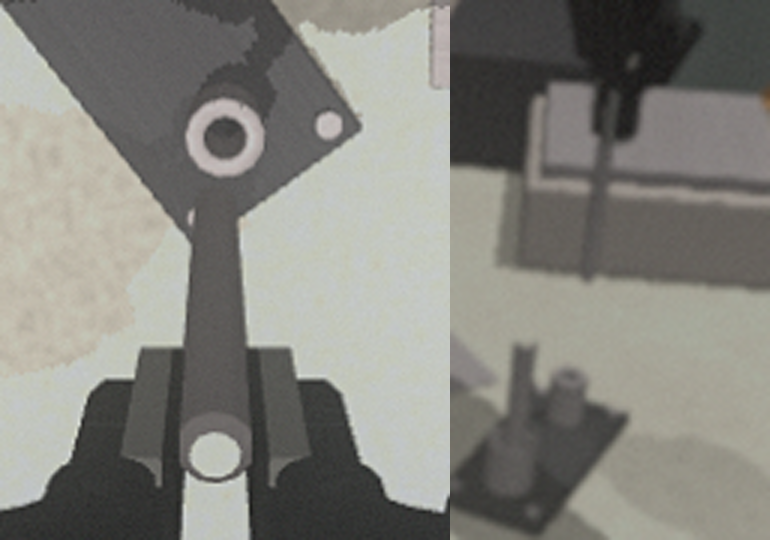

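The cup mouth is at (264.7,165.7), the tip at about (262,183), and the top disc at (261.7,271.7). The post is vertical at tool x ≈ 5 mm. Shift (+2.4,+3) mm and lower.

Emit:
send_rows(
  deltas=[
    [1,[0.06,0.075,0.5],0],
    [1,[0,0,0.8],0],
    [1,[0,0,0.5],0],
    [1,[0,0,0.2],0],
    [1,[0,0,0.15],0],
    [1,[0,0,0.15],0],
    [1,[0,0,0.1],0],
  ],
)

```text
clock: 33.5
tool_pos: [0.5394, -0.2914, 0.3128]
tcp_rot: [0.869, 0.495, 0.0, 0.0]
force: [-0.7, 0.5, -0.9]
gripper_width: 0.113
grasp_force: 24.2
```

Emit:
send_rows(
  deltas=[
    [1,[0,0,0.2],0],
    [1,[0,0,0.2],0],
    [1,[0,0,0.1],0],
    [1,[0,0,0.05],0],
    [1,[0,0,0.03],0],
    [1,[0,0,0],0],
  ],
)

```text
clock: 34.25
tool_pos: [0.5398, -0.2915, 0.2909]
tcp_rot: [0.869, 0.495, 0.001, 0.001]
force: [-1.4, 0.7, 7.3]
gripper_width: 0.116
grasp_force: 25.3
```

Emit:
send_rows(
  deltas=[
    [0.9,[0,0,0],0],
    [0,[0,0,0],0],
    [-0.6,[0,0,0],0],
    [-0.6,[0,0,0],0],
    [-0.6,[0,0,-0.5],0],
    [-0.6,[0,0,-1],0],
    [-0.6,[0,0,-1],0],
    [-0.6,[0,0,-0.5],0],
    [-0.6,[0,0,0],0],
    [-0.6,[0,0,0],0],
  ],
)

```text
clock: 35.5
tool_pos: [0.539, -0.2913, 0.4082]
tcp_rot: [0.869, 0.495, -0.001, -0.001]
force: [0.1, -0.3, -0.4]
gripper_width: 0.798
grasp_force: 0.0
```

```bash
python3 - <<'E'
from h import *
np.set_printoptions(precision=4,suppress=True)
w=snap('wrist','w17.png');s=snap('side','s17.png')
st=telemetry.observe();T=R.from_quat(st['tcp_rot']).as_matrix();p=np.array(st['tool_pos']);print(p)
g=cv2.cvtColor(w['pixels'],cv2.COLOR_RGB2GRAY)
for n,X in(('thin',[.5405,-.287,.142]),('thick',[.529,-.188,.127])):
    print(n,proj(w,X),proj(w,np.add(X,[0,0,.01])),proj(s,X))
    q=proj(w,X)[0]
    c=cv2.HoughCircles(g,cv2.HOUGH_GRADIENT,1,6,param1=80,param2=10,minRadius=5,maxRadius=14)
    for k in c[0]:
        if np.hypot(*(k[:2]-q))<25: print(k,onz(w,[k[:2]],X[2]))
E
```

```text
[ 0.539  -0.2913  0.4079]
thin [[261.5304 192.2415]] [[261.5276 196.0188]] [[318.3407 142.5671]]
[261.5 167.5  12.1] [[ 0.55   -0.2709  0.142 ]]
[260.5 191.5   8.2] [[ 0.5401 -0.2861  0.142 ]]
[254.5 193.5   8.8] [[ 0.5355 -0.2852  0.142 ]]
thick [[178.7833  82.1312]] [[175.3189  81.3732]] [[303.4479 162.1136]]
[201.5  91.5  13.4] [[ 0.5396 -0.2022  0.127 ]]
[178.5  83.5   7.4] [[ 0.5283 -0.1887  0.127 ]]
[195.5  86.5  12.2] [[ 0.5378 -0.197   0.127 ]]
[168.5  86.5   8.8] [[ 0.5208 -0.1866  0.127 ]]
[199.5  81.5   6. ] [[ 0.5422 -0.1955  0.127 ]]
```

Emit:
send_rows(
  deltas=[
    [-0.9,[0.4,-0.35,0],0],
    [-0.9,[0.9,-0.8,0],0],
    [-0.9,[0.9,-0.8,0],0],
    [-0.9,[0.9,-0.8,0],0],
    [-0.9,[0.9,-0.8,0],0],
    [-0.9,[0.9,-0.8,0],0],
    [-0.9,[0.3,-0.8,0],0],
    [-0.9,[0,-0.7,0],0],
    [-0.9,[0,0,0],0],
    [-0.9,[0,0,0],0],
  ],
)

```text
clock: 36.85
tool_pos: [0.4442, 0.0073, 0.4095]
tcp_rot: [0.869, 0.495, 0.0, 0.0]
force: [-0.2, 0.3, -0.8]
gripper_width: 0.951
grasp_force: 0.0
```

```bash
python3 - <<'E'
from h import *
np.set_printoptions(precision=4,suppress=True)
w=snap('wrist','w18.png');a=load('wr1')
st=telemetry.observe();T=R.from_quat(st['tcp_rot']).as_matrix();p=np.array(st['tool_pos']);print(p,st['gripper_width'])
g=cv2.cvtColor(w['pixels'],cv2.COLOR_RGB2GRAY); q=proj(w,[.46,.0145,.04])[0]; print(q)
c=cv2.HoughCircles(g,cv2.HOUGH_GRADIENT,1,8,param1=80,param2=12,minRadius=6,maxRadius=32)
for k in c[0]:
    if np.hypot(*(k[:2]-q))<30: X=onz(w,[k[:2]],.04)[0]; print(k,X,T.T@(X-p),tri([w,a],[k[:2],(268,263)]))
E
```

```text
[0.4444 0.0069 0.4094] 0.9528602510295181
[271.1939 156.3661]
[268.5 154.5  21.1] [0.4586 0.0176 0.04  ] [0.0164 0.0066 0.3694] (array([0.4598, 0.0175, 0.0434]), [np.float64(0.0012129824454872092), np.float64(0.0012129824454872103)])
[267.5 146.5  13.2] [0.4619 0.0253 0.04  ] [0.0247 0.0055 0.3694] (array([0.4646, 0.0275, 0.0642]), [np.float64(0.001721171318926022), np.float64(0.0017211713189260736)])
[259.5 158.5  15.8] [0.4484 0.0188 0.04  ] [ 0.0122 -0.0027  0.3694] (array([0.4533, 0.0153, 0.0346]), [np.float64(0.005972042509350991), np.float64(0.00597204250935096)])
[275.5 159.5  13.4] [0.4622 0.0094 0.04  ] [0.0112 0.0139 0.3694] (array([0.4596, 0.0091, 0.03  ]), [np.float64(0.0025635029053398136), np.float64(0.0025635029053396813)])
[259.5 149.5  12.2] [0.4532 0.0268 0.04  ] [ 0.0216 -0.0027  0.3694] (array([0.4597, 0.0266, 0.059 ]), [np.float64(0.0056345859654846845), np.float64(0.005634585965484811)])
[275.5 149.5  12.2] [0.4674 0.0184 0.04  ] [0.0217 0.0138 0.3694] (array([0.4662, 0.0222, 0.0576]), [np.float64(0.002196322358751415), np.float64(0.002196322358751334)])
[266.5 164.5   8.2] [0.4515 0.0096 0.04  ] [0.0059 0.0046 0.3694] (array([0.4512, 0.0038, 0.0129]), [np.float64(0.0022976292945176124), np.float64(0.0022976292945176965)])
[283.5 144.5   7.1] [0.4771 0.0187 0.04  ] [0.0268 0.0219 0.3694] (array([0.4728, 0.0271, 0.0731]), [np.float64(0.005746926606621668), np.float64(0.005746926606621663)])
```

Both posts are home: the thin top is at (260.5,191.5) against (261.5,192.2) predicted, the thick top at (178.5,83.5) against (178.8,82.1). The Hough circle on the sleeve is uncertain, so I'll use the bore's dark blob.

```bash
python3 - <<'E'
from h import *
np.set_printoptions(precision=4,suppress=True,linewidth=200)
w=load('w18');a=load('wr1');g=cv2.cvtColor(w['pixels'],cv2.COLOR_RGB2GRAY)
print(g[130:186:2,238:304:2])
for th in(110,130,150):
    n,l,s,c=cv2.connectedComponentsWithStats((g[130:190,238:304]<th).astype(np.uint8))
    for i in range(1,n):
        if s[i,4]>40: print(th,s[i],c[i]+[238,130])
E
```

```text
[[139 137 135 128 131 130 136 133 130 133 136 135 139 132 133 134 133 130 131 132 136 136 133 130 131 139 139 132 136 134 137 134 135]
 [140 137 128 136 136 135 136 128 131 133 135 133 134 133 132 131 133 131 131 135 138 137 135 131 135 137 138 136 134 134 135 138 134]
 [138 130 130 136 136 133 137 133 133 136 136 135 135 120 106 110 110 109 121 140 137 135 138 135 137 137 135 134 135 137 140 139 138]
 [141 135 133 137 136 134 135 135 134 137 137 123  90  76  81  81  83  82  79  84 112 139 136 136 136 136 134 132 139 140 145 162 176]
 [139 135 130 135 138 132 136 139 136 130  92  79  82  88 106 105 110 112 105  83  81 105 137 129 133 137 138 134 133 153 180 175 175]
 [138 131 132 130 134 137 142 137 116 100  78  94 116 123 125 121 122 121 126 127 119  94 101 136 138 139 135 131 127 157 178 175 176]
 [136 140 138 128 132 135 138 122 112  75  98 123 120 122 121 119 121 119 124 120 124 126  97 106 140 137 133 155 179 177 177 174 177]
 [138 141 141 133 137 139 127 121  79  94 119 125 121 123 121 117 120 118 121 120 122 121 123 105 137 137 150 178 178 177 174 175 177]
 [139 136 138 137 13
[... 2220 characters left out ...]
1 170 172 170 175 179 178 178 176 178 177 178 178 177]
 [128 126 128 131 175 176 172 174 176 173 176 167 169 169 172 171 170 171 169 171 174 171 168 178 179 176 175 177 178 179 174 180 180]
 [118 121 122 158 170 170 171 174 171 173 170 163 168 174 171 169 168 172 169 169 170 171 168 175 176 176 177 175 178 178 178 177 178]
 [117 153 174 172 172 171 173 172 167 172 171 170 169 175 169 166 163 172 173 168 168 172 171 177 176 178 176 178 179 178 176 178 177]]
110 [ 13   4  35  24 142] [265.993  139.9718]
110 [ 22  17  21  20 165] [271.0485 159.9212]
130 [   9    3   42   41 1049] [266.8494 151.9323]
130 [  0  39  18  17 150] [243.6867 175.3267]
150 [   0    0   66   56 2269] [262.6205 149.9828]
```

The bore mouth spans cols 260–281 and rows 147–166, so its centre is (270.5,156.5), which puts the sleeve at (0.460, 0.0147). Grasp it high.

Emit:
send_rows(
  deltas=[
    [-1,[0.365,0.23,0.3],0],
    [-1,[0,0,1],0],
    [-1,[0,0,1],0],
    [-1,[0,0,1],0],
    [-1,[0,0,1],0],
    [-1,[0,0,0.8],0],
    [-1,[0,0,0.5],0],
    [-1,[0,0,0],0],
    [1,[0,0,0],0],
    [1,[0,0,0],0],
    [1,[0,0,0],0],
    [1,[0,0,0],0],
    [1,[0,0,0],0],
  ],
  force=40,
)

```text
clock: 38.52
tool_pos: [0.4601, 0.0148, 0.1866]
tcp_rot: [0.869, 0.495, 0.001, 0.001]
force: [-1.2, -0.9, 7.3]
gripper_width: 0.463
grasp_force: 39.4
```

```bash
python3 - <<'E'
from h import *
np.set_printoptions(precision=4,suppress=True,linewidth=220)
w=snap('wrist','w19.png')
st=telemetry.observe();T=R.from_quat(st['tcp_rot']).as_matrix();p=np.array(st['tool_pos']);print(p,st['gripper_width'],st['force'])
for x in(-.01,0,.01): print(x,proj(w,p+T@np.array([x,0,p[2]-.04]))[0])
g=cv2.cvtColor(w['pixels'],cv2.COLOR_RGB2GRAY);print(g[225:345:4,200:330:4])
E
```

```text
[0.46   0.0147 0.1866] 0.4618081528267941 [-1.4871  0.3881  6.4978]
-0.01 [262.9687 305.523 ]
0 [263.0196 284.1148]
0.01 [263.0719 261.5917]
[[142 137 140 138 143 142 141  95  86  88  93  91  93  89  90  92  94  91  94  94  94  91  94  92 161 164 151 161 159 158 157 160 163]
 [145 140 139 140 140 141 140  88  87  87  90  91  91  92  88  91  94  93  90  90  94  95  94  92 109 141 142 139 164 163 160 160 149]
 [139 141 141 146 140 143 130  84  89  92  90  94  90  91  90  92  93  93  88  94  91  90  91  89  90 142 139 160 146 150 145 140 141]
 [145 102 106 103  94 142  82  86  87  94  89  92  91  91  91  93  90  89  91  92  87  90  92  91  88 120 115  94 105 102 137 138 139]
 [146  88  84  87  48 145  81  87  88  95  89  97 112 122 119 126 123 124 118  96  94  88  93  89  91  89  50  52  87  86  90 145 142]
 [106  85  88  50  46 144  87  89  92 101 118 122 123 118 118 120 114 119 121 121 123 116  96  88  88  84  43  48  87  90  91 144 143]
 [ 88  87  86  45  44  81  87  89 120 124 117 121 117 119 115 120 118 114 117 118 119 120 119 104  89  89  46  49  59  86  91  81  55]
 [ 83  86  86 
[... 2391 characters left out ...]
164 111  47  38  44  39]
 [ 37  53  44 139 135 140 139 144 144 143 145 143 144 145 142 159 154 154 153 157 156 157 157 158 157 157 164 161 159  50  39  44  37]
 [ 42  35 142 135 132 139 140 143 143 145 143 138 141 145 161 165 164 158 158 162 166 160 159 157 158 159 158 155 208 209  47  46  44]
 [ 37  28 135 140 136 132 136 139 137 139 142 140 138 151 164 164 160 158 162 167 166 162 158 154 159 156 153 154 205 217  43  37  43]
 [ 29  39 139 138 135 132 139 143 138 137 137 142 139 158 160 169 168 160 160 162 162 157 156 156 158 158 195 207 207 163  44  40  38]
 [ 41  38 145 141 133 136 132 135 135 138 138 164 162 165 157 161 165 162 160 161 158 156 155 158 161 159 208 207 209  62  47  41  38]]
```

The sleeve is centred in the grip (bore centre at (261.5,283)). Lift, and carry over the thick post.

Emit:
send_rows(
  deltas=[
    [1,[0,0,-0.5],0],
    [1,[0,0,-1],0],
    [1,[0,0,-1],0],
    [1,[0,0,-1],0],
    [1,[0,0,-0.5],0],
    [1,[-0.3,0.35,0],0],
    [1,[-0.8,0.93,0],0],
    [1,[-0.8,0.93,0],0],
    [1,[-0.8,0.93,0],0],
    [1,[-0.5,0.6,0],0],
    [1,[-0.29,0.345,0],0],
    [1,[0,0,0],0],
    [1,[0,0,0],0],
    [1,[0,0,0],0],
  ],
)

```text
clock: 40.33
tool_pos: [0.5288, -0.1871, 0.3457]
tcp_rot: [0.869, 0.496, 0.0, -0.0]
force: [0.5, -0.0, -0.7]
gripper_width: 0.459
grasp_force: 40.6
```

```bash
python3 - <<'E'
from h import *
np.set_printoptions(precision=4,suppress=True,linewidth=220)
w=snap('wrist','w20.png');t=snap('top','t20.png');s=snap('side','s20.png')
st=telemetry.observe();T=R.from_quat(st['tcp_rot']).as_matrix();p=np.array(st['tool_pos']);print(p,st['gripper_width'],st['force'])
print('shift needed',(T.T@(np.array([.5287,-.188,0])-p))[:2]-[.0005,-.0007])
# post columns in side view just below the sleeve
g=cv2.cvtColor(s['pixels'],cv2.COLOR_RGB2GRAY)
for z in(.06,.09,.115,.127):
    q=proj(s,[.5287,-.188,z])[0]; r=int(round(q[1])); print(z,q.round(1),g[r,int(q[0])-9:int(q[0])+10])
E
```

```text
[ 0.5288 -0.1879  0.3457] 0.4593873292859862 [ 0.1698 -0.2312 -1.2018]
shift needed [-0.0007  0.0006]
0.06 [301.3 183.3] [166 163 161 150 127 104  91  85  85  94  90  91  84  78  74  72  70  70  75]
0.09 [302.3 174. ] [157 158 161 164 166 158 135 103  87  88  94  92  89 104 120 124 108  88  84]
0.115 [303.1 166.1] [165 168 166 165 167 157 127  92  85  88  88 102 136 159 167 166 166 166 154]
0.127 [303.5 162.1] [165 167 165 164 166 163 156 141 148 153 155 149 145 160 163 164 167 167 159]
```

Emit:
send_rows(
  deltas=[
    [1,[0,0.01,0.5],0],
    [1,[0,0,0.2],0],
    [1,[0,0,0.15],0],
    [1,[0,0,0.15],0],
    [1,[0,0,0.15],0],
    [1,[0,0,0],0],
  ],
)

```text
clock: 41.22
tool_pos: [0.5291, -0.1888, 0.2991]
tcp_rot: [0.869, 0.495, -0.0, -0.0]
force: [0.3, -0.2, -1.1]
gripper_width: 0.456
grasp_force: 40.6
```

It's over the post with no contact. Lower to the rim.

Emit:
send_rows(
  deltas=[
    [1,[0,0,0.4],0],
    [1,[0,0,0.5],0],
    [1,[0,0,0.3],0],
    [1,[0,0,0.15],0],
    [1,[0,0,0.1],0],
    [1,[0,0,0.05],0],
    [1,[0,0,0.04],0],
    [1,[0,0,0],0],
  ],
)

```text
clock: 42.22
tool_pos: [0.5293, -0.1889, 0.2381]
tcp_rot: [0.869, 0.495, 0.0, 0.0]
force: [0.6, 0.3, -0.6]
gripper_width: 0.463
grasp_force: 40.7
```

Emit:
send_rows(
  deltas=[
    [1,[0,0,0.04],0],
    [1,[0,0,0.03],0],
    [1,[0,0,0],0],
  ],
)

```text
clock: 42.6
tool_pos: [0.5293, -0.1888, 0.2366]
tcp_rot: [0.869, 0.495, 0.0, 0.001]
force: [-3.5, 0.3, 14.1]
gripper_width: 0.459
grasp_force: 41.8
```

Contact at base height 50 mm: seated. Release and retreat.

Emit:
send_rows(
  deltas=[
    [0,[0,0,0],0],
    [-0.6,[0,0,0],0],
    [-0.8,[0,0,0],0],
    [-0.8,[0,0,0],0],
    [-0.8,[0,0,-0.5],0],
    [-0.8,[0,0,-1],0],
    [-0.8,[0,0,-1],0],
    [-0.8,[0,0,-1],0],
    [-0.8,[0,0,-0.5],0],
    [-0.8,[0,0,0],0],
    [-0.8,[0,0,0],0],
  ],
)

```text
clock: 43.98
tool_pos: [0.5289, -0.1888, 0.394]
tcp_rot: [0.869, 0.495, -0.001, -0.0]
force: [-0.7, -0.1, -0.8]
gripper_width: 0.898
grasp_force: 0.0
```

```bash
python3 - <<'E'
from h import *
np.set_printoptions(precision=4,suppress=True,linewidth=220)
w=snap('wrist','w21.png');s=snap('side','s21.png')
st=telemetry.observe();print(st['tool_pos'],st['gripper_width'],st['force'])
g=cv2.cvtColor(s['pixels'],cv2.COLOR_RGB2GRAY)
for z in np.arange(.03,.14,.008):
    q=proj(s,[.5288,-.188,z])[0]; r=int(round(q[1])); print(round(z,3),q.round(1),g[r,int(q[0])-14:int(q[0])+15])
v=cv2.cvtColor(w['pixels'],cv2.COLOR_RGB2GRAY)
for n,X in(('thick',[.5288,-.188,.127]),('sleeve top',[.5288,-.188,.09]),('thin',[.5405,-.287,.142])): print(n,proj(w,X))
c=cv2.HoughCircles(v,cv2.HOUGH_GRADIENT,1,5,param1=80,param2=11,minRadius=6,maxRadius=30)
for k in c[0][:25]:
    if 150<k[0]<400 and 120<k[1]<330: print(k)
q=proj(w,[.5288,-.188,.09])[0].astype(int);print(v[q[1]-32:q[1]+33:3,q[0]-33:q[0]+34:3])
E
```

```text
[ 0.5289 -0.1888  0.3937] 0.8983962530629556 [0.2978 0.0287 0.1695]
0.03 [300.2 192.2] [157 141 117  85  74  68  68  71  77  82  84  86  88  87  88  91  91  93  93  87  80  71  70  71  74  77  74  76  72]
0.038 [300.5 189.9] [160 161 152 142 114  86  74  72  77  78  83  87  89  91  91  90  94  92  89  88  80  72  75  76  78  74  77  75  77]
0.046 [300.8 187.5] [162 162 163 160 154 131  99  79  76  79  84  86  88  90  91  92  98  96  96  95  88  81  74  76  74  75  80  77  76]
0.054 [301.  185.1] [160 160 161 164 164 157 136 101  82  82  86  88  91  93  91  93  98  96  99  94  88  82  73  77  74  74  77  74  74]
0.062 [301.3 182.7] [161 160 160 164 163 165 147 110  82  83  86  92  91  92  96  93  94  95  98  95  91  78  77  74  76  82  83  87  86]
0.07 [301.6 180.2] [161 164 161 162 167 165 154 118  87  85  85  90  90  92  90  91  95  94  99  95  94  89  83  84  87  91  95  92  94]
0.078 [301.8 177.8] [164 164 164 163 163 163 157 124  89  82  88  94 102 105 108 114 115 111 107 102 100  93  81  81  85  88  92  92  95]
0.086 [302.1 175.3] [156 156 153 160 164 161 141 121 124 127 121 115
[... 2855 characters left out ...]
6 169 162 159 139  85  92  91  93]
 [175 172 172 174 173  94 165 166 133 167 141 107 112 147 121 181 155 152  85  86  90  92  90]
 [182 174 176 173 177 154 106 165 130 167 165 164 167 164 112 162 154  94  90  94  90  92  90]
 [175 175 174 175 171 169 154  96 162 129 163 160 156 158 135 150  97  90  91  91  91  92  92]
 [175 177 169 173 176 180 183 102  95 100 121 130 124 120 100  92  93  93  89  89  92  93  87]
 [177 176 175 175 178 185 178 184  86  95  92  92  93  93  93  95  91  91  90  90  88  90  91]
 [173 173 173 178 182 183 181 181 181  92  97  92  92  93  92  93  94  93  89  93  89  91  90]
 [173 169 177 181 180 180 181 182 180 159  96  98  94  92  92  90  91  93  90  94  91  90  88]]
```

The wrist view puts the sleeve ring's centre at row ≈185, against 184.5 predicted for its top at 90 mm. The post stands centred inside it and the robot is clear. Handing in.

```bash
python3 -c "
from station import order; print(order.close_job())"
```

```text
the job is handed in; nothing more can be done
None
```

I handed the job in at about 44 s on the clock: both posts stand home in their cups, the sleeve sits flat on the wide cup's rim, and the bystanders were left alone. I confirmed this from camera measurements before handing in, but the hand-in returned no verdict.

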